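Lock the filter holder and hold the reading lens at focus over the membrane

TASK

Get the membrane filter ready and look at it: turn the winged lock collar of the filter holder clockwise as far as it goes, until its two wings lie over the two fixed ears and the membrane is clamped flat. Then take the reading lens by its handle and hold it level and still, centred over the membrane, with the middle of the lens at the height of the pointer on the column; the program finishes while the gripper is still holding it there, with nothing else carrying it. Keep the fingers off the membrane and the glass, leave the pointer at its set height, and leave the other things on the bench alone.

Things in the scene. Friction and masses are not known exactly. Their poses are not given: they have to be found in the camera images.
- stand: inspection stand, fixed: grey base plate 90 mm (its x) by 220 mm (its y, from -55 to +165), top at z = 13 mm. Origin on the bench under the centre of the round metal filter holder, z up. The holder has two fixed ears, 12 mm wide, reaching 45 mm from the axis along the stand's +y and -y, tops 29 mm above the bench. Its +y end (column) is to the robot's left, turned at most 0.4 rad
- collar (a joint): angle of the holder's lock collar about the vertical axis, rad: 0 = open, grows as it is turned clockwise seen from above, 1.05 = locked, at its stop. It turns stiffly (about 0.12 N m) and stays where it is left
- collar_center (a point): on the collar's axis at half height, 39.5 mm above the bench. The collar is a knurled steel ring, outer diameter 58 mm, bore 42 mm, 18 mm high, with two opposite wings 12 mm wide and 13 mm high reaching 44 mm from the axis, just above the level of the ears. Grip it across the ring at right angles to the wings, or push a wing. This frame turns with the collar
- collar_wing (a point): point in one of the two wings, at 40 mm from the axis and at the height of collar_center; moves with the collar. When locked it lies above the ear on the stand's +y side
- membrane: white round gridded filter membrane, 42 mm of it visible in the collar's bore; origin at the centre of its upper face, 41 mm above the bench
- pointer_tip (a point): tip of the thin steel pointer on the column, 75 mm from the holder's axis: marks the focal height, anywhere from 122 to 167 mm above the bench; z up. The 12 mm steel column stands 135 mm from the holder's axis (stand's +y), 195 mm tall; the black index block (26 x 26 x 18 mm) that carries the pointer is clamped on it by friction and must stay at its height
- loupe: reading lens lying flat on the bench, about 115 g: round steel rim 74 mm outside diameter and 12 mm high, square black handle 16 x 16 mm with rounded edges from 52 to 140 mm from the lens centre along its own -x. Origin under the lens centre at the level of the rim's underside, z up (at right angles to the lens). It lies with the handle pointing to the robot, within 0.5 rad
- loupe_grip (a point): where to grip the handle, across its own y: middle of the handle's cross-section (8 mm above the bench as it lies), 82 mm from the lens centre
- loupe_glass: the clear lens, 66 mm diameter; origin at its very middle, 6 mm above loupe's origin. This is the point to bring over the membrane at the pointer's height
- forceps: steel forceps, 125 mm long, lying on the bench in front; bystander
- pen: marker pen, 135 mm long, lying on the bench; bystander
- petri_dish: closed petri dish, 90 mm diameter and 15 mm high, at the front left; bystander
- small_flask: small clear culture flask with a screw cap, 50 x 102 x 32 mm, lying at the left; bystander
- well_plate: lidded six-well plate, 85 x 127 x 20 mm, at the right; bystander
- tape_roll: roll of tape lying flat, 103 mm diameter and 25 mm high, at the right; bystander
- tally_counter: hand tally counter, 35 x 45 x 57 mm, standing between the stand and the reading lens, farther back; bystander

How it is judged:
By the outcome, as a careful person would: the job done as asked, in the order asked, and still so for the second after the job is handed in, while the arm keeps its last pose, push and grip.
It also fails if it takes over 54 s, if anything falls off the work surface, if the arm or the gripper's body presses on something with over 40 N, if the wrist force passes 120 N, or if a joint passes its speed limit or range.

ROBOT

A 7-joint arm with a two-finger parallel gripper is mounted at the origin on a cart in front of the work surface, level with it; the furniture and walls round the work are solid. World frame = base frame: x ahead of the robot, y to its left, z up, the work surface at z = 0. Lengths are in m, angles in rad, forces in N, time in s.
With the tool pointing down it reaches from about 0.35 to 0.775 m from the base axis. Payload 3.1 kg.
Tool frame: the origin (TCP) lies at the very end of the fingers, on their centre line; the grasp point (between the pads) lies 19 mm behind it (bot.grasp_offset is the distance from the TCP to the grasp point, in m); z points along the fingers, x is the direction in which the jaws open and shut, and the axes are right-handed (so a half turn about z gives the same grasp; the last joint's range is limited). The gripper opens to 85 mm and grips with 20 to 120 N. Pads are 22 mm wide; open, the fingers measure 114 mm over their backs; the gripper's body (76 mm by 85 mm) begins 54 mm behind the grasp point. The pads swing forward as they close: fully open they stand 13 mm farther back than shut.
Start: joints at [1.219, 0.311, 0.014, 1.512, -0.004, 1.319, -0.027], TCP at [0.168, -0.524, 0.231] pointing down, gripper open.
Joint ranges: [-2.7, 2.7], [-0.3, 1.91], [-1.27, 1.3], [0.12, 2.57], [-1.44, 4.58], [0.2, 2.03], [-3.05, 3.05]. Speed limits (rad/s): [2.79, 2.79, 3.14, 3.14, 3.14, 3.14, 3.14].

INTERFACE

Orientations are given as [roll, pitch, yaw] about the fixed x, y, z axes, in that order (R = Rz(yaw) Ry(pitch) Rx(roll)).
In Python, from cell import bot gives the robot as it stands.
- The arm moves only by the tool move_arm, never from a script. Its argument "increments" is a list of rows, each an object of numbers: "grip": the closure, from -1 (fully open) to 1 (shut); "dx", "dy", "dz": the shift along the tool's x, y, z in m; "spin": the turn about the tool's z in degrees. A call has 1 to 20 rows; each row is the pose to reach, as a shift and turn from the pose commanded when the call began, along the tool's axes at that moment; what a row does not reach only later rows make up. A row lasts 1/8 s, in which the tool goes at most 62.5 mm and 10.7 degrees, less where a joint would pass 70% of its speed; a pose out of reach is approached as far as the arm can. A call with a gripper value outside its range is refused whole. The fingers move at their own pace and stop on an object; "grip_force" is the grip in N (left out, the last holds). Time passes only in rows, so rows that repeat a pose let the fingers close. It gives the time, the measured TCP pose, the force and the opening at its end, in the units of the state.
- bot.state(): the state, without advancing time (a new reading comes with each control period).
- bot.get_image(name): name is "scene" or "top"; returns a dict with "image" (384x512x3 uint8, red, green, blue), "depth" (384x512 float32, m along the optical axis (not along the pixel's ray), 0 where there is no reading), "fx", "fy", "cx", "cy" (pixels), "eye" and "rotation" of the camera in the world. Camera axes: x right, y down, z forward; pixel columns grow to the right and rows downward; lengths in m; the calibration is good to about 2 mm. A picture is of the moment at which its call begins.
- bot.close_job(): hands the job in, once; it reports no verdict.
The state is a dict: "time": time; "joints": joint angles; "joint_vel": joint speeds; "joint_torque": joint torques, N m; "tool_pos": TCP position; "tcp_rot": TCP orientation; "wrist_force": force on the tool from outside, world axes, zero at the start; "ft_torque": the same for the moment, N m; "grip_width": finger opening in m.
Only numpy, scipy, OpenCV 4.12 (cv2) and the standard library are available. Lean on these libraries where they do the work, as an engineer would, in place of code of your own. Each camera call takes 0.05 s, during which the arm holds its last target.

## Working session

There is one attempt and no reset: what is moved stays moved. The work goes in short steps, Python scripts to look and compute and a tool call to move; the robot and the scene stay as the last step left them, time stands still between calls to the robot, and variables do not carry over. Pictures are saved under pics/ and viewed, and the job is handed in when it is done.

Besides the shell and the picture viewer there is one more tool, called after "Call:" as name([rows], argument=value, ...), one row to a line, values as JSON. move_arm: Moves the arm, as the interface text tells. Its arguments: {"type":"object","properties":{"increments":{"type":"array","items":{"type":"object","properties":{"grip":{"type":"number"},"dx":{"type":"number"},"dy":{"type":"number"},"dz":{"type":"number"},"spin":{"type":"number"}}}},"grip_force":{"type":"number"}},"required":["increments"]}

```bash
ls; mkdir -p pics
python3 - <<'E'
from cell import bot
import cv2,numpy as np
print(bot.state())
for n in("scene","top"):
    d=bot.get_image(n); np.savez(f"{n}0.npz",**d)
    cv2.imwrite(f"pics/{n}0.png",cv2.resize(d["image"][:,:,::-1],(800,600)))
    print(n,d["fx"],d["fy"],d["cx"],d["cy"],d["eye"],d["rotation"])
E
```

```text
pics
{'time': 0.0, 'joints': array([ 1.21930988,  0.31169272,  0.01399301,  1.51307461, -0.00438055,
        1.31918079, -0.02722546]), 'joint_vel': array([-0.00170731, -0.0003825 ,  0.00207445,  0.00065292,  0.00017277,
       -0.0003716 ,  0.00132117]), 'joint_torque': array([ 5.47824930e-04, -3.79919672e+01,  1.46443066e-01, -2.30596322e+01,
        1.21900751e-02,  1.35775193e-02, -5.15413035e-06]), 'tool_pos': array([ 0.16745178, -0.52312222,  0.23023207]), 'tcp_rot': array([ 3.14147835e+00,  2.32224759e-03, -1.26095488e+00]), 'wrist_force': array([0.41276123, 0.67738514, 0.24306445]), 'ft_torque': array([-0.05944932,  0.0311512 ,  0.0316498 ]), 'grip_width': 0.08536273862053183}
scene 484.30467576526934 484.30467576526934 259.2233283730627 191.7773628840778 [-0.4604003   0.51304934  1.13391403] [-2.31285751  0.0077988  -2.13474533]
top 356.6267718804884 356.6267718804884 254.64822372332617 194.36385415663057 [ 0.32115941 -0.06765586  1.31783722] [-3.00361618 -0.02239092 -1.59444349]
```

View pics/scene0.png

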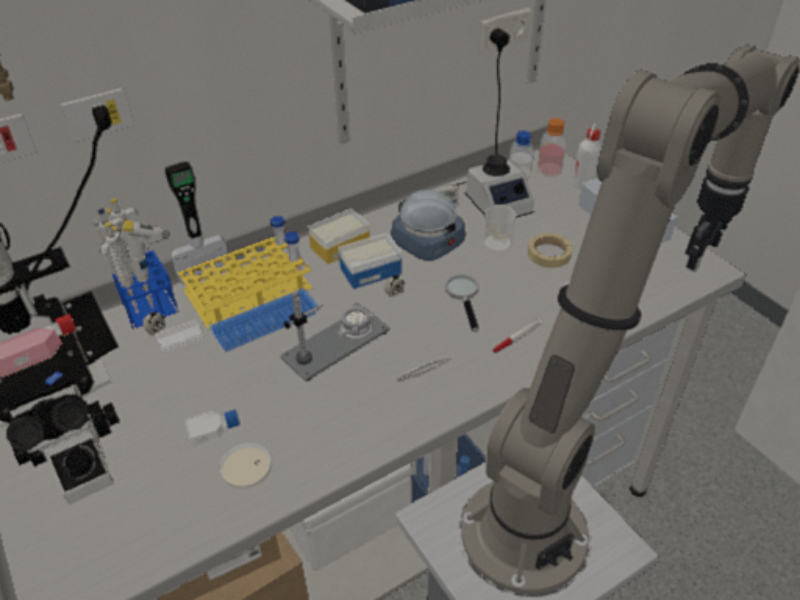

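View pics/top0.png

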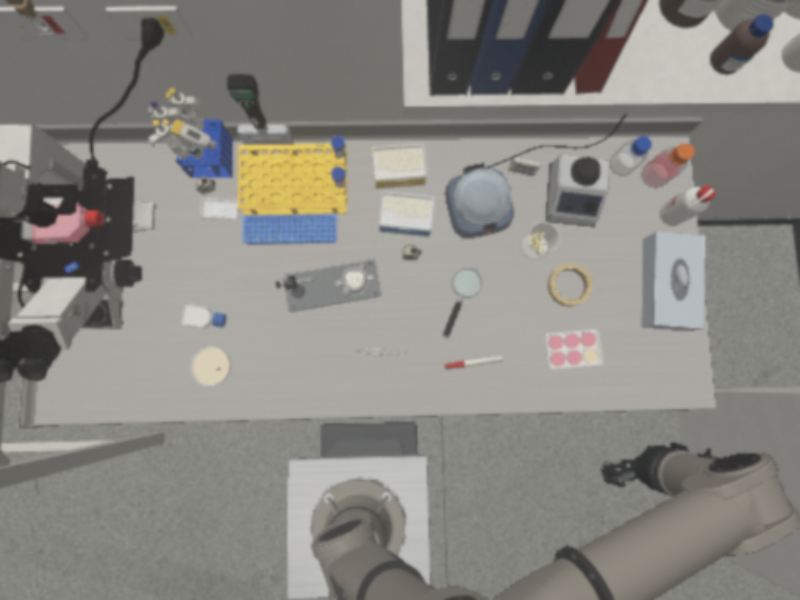

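The top view shows the stand at about (335,285), the loupe lens at (467,283) and its handle at about (453,318). Both are in the 800x600 view. I'll enlarge these areas next.

```bash
cat > h.py <<'E'
import numpy as np,cv2
from scipy.spatial.transform import Rotation as R
def load(n):
    d=dict(np.load(n)); d["R"]=R.from_euler('xyz',d["rotation"]).as_matrix(); return d
def proj(d,p):
    c=(np.atleast_2d(p)-d["eye"])@d["R"]
    return np.c_[d["fx"]*c[:,0]/c[:,2]+d["cx"], d["fy"]*c[:,1]/c[:,2]+d["cy"]]
def ray(d,u,v): return d["R"]@np.array([(u-d["cx"])/d["fx"],(v-d["cy"])/d["fy"],1.])
def atz(d,u,v,z):
    r=ray(d,u,v); return d["eye"]+r*(z-d["eye"][2])/r[2]
def crop(d,u0,v0,w,h,s,fn):
    im=d["image"][v0:v0+h,u0:u0+w,::-1]
    im=cv2.resize(im,None,fx=s,fy=s,interpolation=cv2.INTER_CUBIC)
    for k in range(0,w,10):
        cv2.putText(im,str(u0+k),(k*s,8),0,.3,(0,0,255),1); cv2.line(im,(k*s,10),(k*s,14),(0,0,255),1)
    for k in range(0,h,10):
        cv2.putText(im,str(v0+k),(0,k*s+3),0,.3,(0,0,255),1); 
    cv2.imwrite(fn,im)
E
python3 - <<'E'
from h import *
t=load("top0.npz");s=load("scene0.npz")
crop(t,172,158,78,48,10,"pics/t_stand.png")
crop(t,274,165,42,56,10,"pics/t_loupe.png")
crop(s,175,180,80,60,10,"pics/s_stand.png")
crop(s,275,170,40,45,12,"pics/s_loupe.png")
print(t["R"])
E
```

```text
[[-0.02363903 -0.99029223  0.13697629]
 [-0.99946982  0.02034174 -0.02542218]
 [ 0.02238905 -0.13750463 -0.99024805]]
```

View pics/t_stand.png

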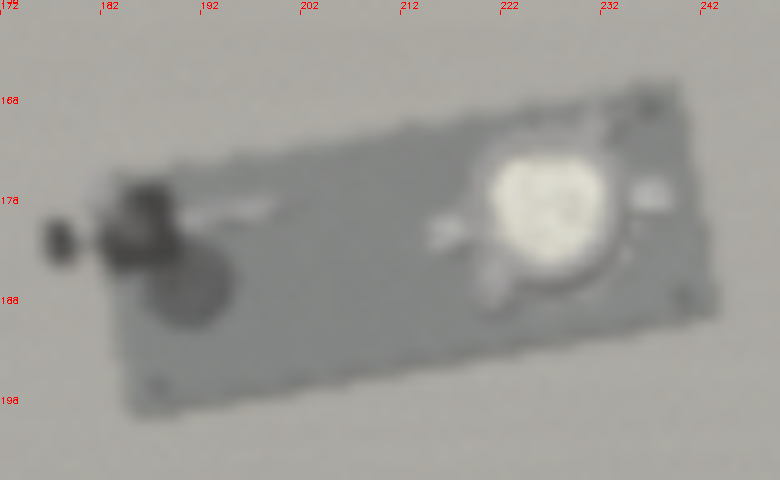

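View pics/t_loupe.png

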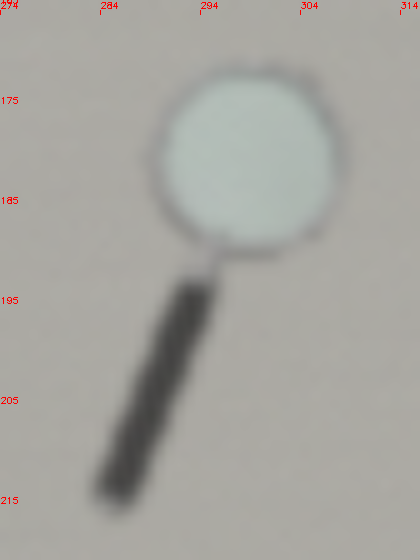

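View pics/s_stand.png

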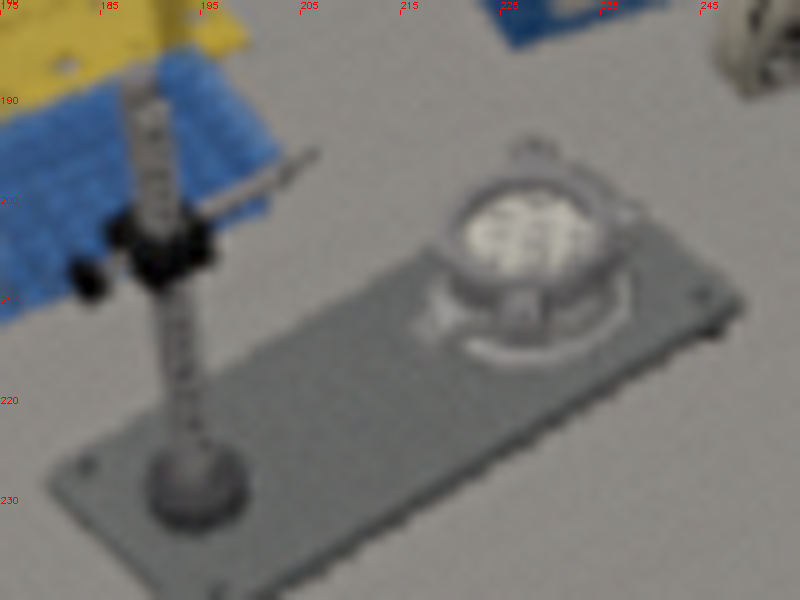

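View pics/s_loupe.png

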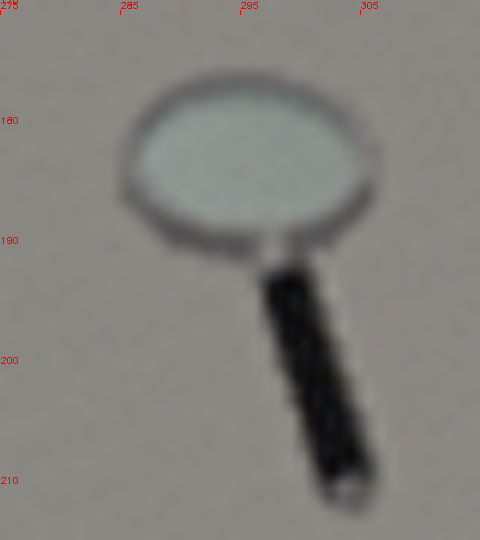

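```bash
cat > fit.py <<'E'
from h import *
from scipy.optimize import least_squares
t=load("top0.npz");s=load("scene0.npz")
def P(x,y,yaw,pts):
    pts=np.atleast_2d(np.array(pts,float)); c,si=np.cos(yaw),np.sin(yaw)
    return pts@np.array([[c,si,0],[-si,c,0],[0,0,1]])+[x,y,0]
def px(u0,v0,k,l): return np.array([[u0+a/k-.5,v0+b/k-.5] for a,b in l])
tc=px(172,158,10,[(678,83),(113,170),(130,415),(718,318),(547,207)])
sc=px(175,180,10,[(48,485),(740,303),(531,232)])
M=[(.045,-.055,.013),(.045,.165,.013),(-.045,.165,.013),(-.045,-.055,.013),(0,0,.041)]
S=[(-.045,-.055,.013)]
def f(p,full=0):
    W=P(*p[:3],M); a=proj(t,W)-tc
    Ws=P(*p[:3],[M[1],M[3],M[4]])
    # corner ident in scene found below
    b=proj(s,Ws)-sc
    return np.r_[a.ravel(),b.ravel()]
if __name__=="__main__":
    x0=atz(t,*tc[4],.041); 
    print("mem top",x0,"mem scene",atz(s,*sc[2],.041), "depth",s["depth"][203,228],t["depth"][178,226])
    r0=least_squares(lambda p:f(p)[:10],[x0[0],x0[1],.15]); print(r0.x,r0.fun.round(2))
    print(proj(s,P(*r0.x,M)))
    tip=px(175,180,10,[(318,152)])[0]
    for z in np.arange(.11,.18,.01): print(z,proj(s,P(*r0.x,[(0,.075,z)])),proj(t,P(*r0.x,[(0,.075,z)])))
    print(tip)
E
python3 fit.py
```

```text
mem top [0.55915259 0.00148835 0.041     ] mem scene [ 0.56292731 -0.00204166  0.041     ] depth 1.57461 1.2928666
[ 5.58481746e-01 -4.38256772e-04  1.37229429e-01] [ 0.63 -0.05 -1.56  0.28 -0.   -0.42  0.39 -0.01  0.53  0.17]
[[233.07227182 195.33184752]
 [178.54748888 225.98308184]
 [194.63826172 242.13130137]
 [249.85959642 209.45067138]
 [227.84541398 203.67996338]]
0.11 [[207.37530433 198.55419989]] [[203.97766813 178.07199177]]
0.12 [[207.1143485  196.18514425]] [[203.63002659 177.53501448]]
0.13 [[206.85101062 193.79446351]] [[203.27666543 176.98920252]]
0.13999999999999999 [[206.58525794 191.38186021]] [[202.91744234 176.43433604]]
0.14999999999999997 [[206.31705707 188.94703142]] [[202.55221023 175.87018785]]
0.15999999999999998 [[206.04637404 186.4896686 ]] [[202.18081704 175.29652309]]
0.16999999999999998 [[205.77317423 184.00945747]] [[201.80310557 174.71309891]]
[206.3 194.7]
```

Run:
```python
from fit import *
w=np.ones(16); w[2:4]=0
r=least_squares(lambda p:f(p)*w,[.559,0,.137]); print(r.x,r.fun.round(2))
def ov(d,u0,v0,w,h,k,fn,x,y,yaw,col=0.0,zt=.127):
    im=cv2.resize(d["image"][v0:v0+h,u0:u0+w,::-1],None,fx=k,fy=k,interpolation=cv2.INTER_CUBIC)
    def pl(pts,c,closed=True):
        q=(proj(d,P(x,y,yaw,pts))-[u0,v0]+.5)*k
        cv2.polylines(im,[(q*16).astype(np.int32)],closed,c,1,cv2.LINE_AA,4)
    pl(M[:4],(0,0,255))
    a=np.linspace(0,2*np.pi,60)
    for rr,z,c in((.021,.0485,(0,255,0)),(.029,.0485,(255,0,0)),): pl(np.c_[rr*np.cos(a),rr*np.sin(a),0*a+z],c)
    for sg in(1,-1):
        pl([(-.006,sg*.028,.029),(.006,sg*.028,.029),(.006,sg*.045,.029),(-.006,sg*.045,.029)],(0,255,255))
        # wings at collar angle: clockwise; open => ccw of ear by 1.05-col
        th=1.05-col; c,si=np.cos(th),np.sin(th)
        g=np.array([(-.006,sg*.028),(.006,sg*.028),(.006,sg*.044),(-.006,sg*.044)])@np.array([[c,si],[-si,c]])
        pl(np.c_[g,0*g[:,:1]+.046],(255,0,255))
    for rr in(.006,):
        for z in(.013,.195): pl(np.c_[rr*np.cos(a),.135+rr*np.sin(a),0*a+z],(255,255,0))
    pl([(0,.075,zt),(0,.122,zt)],(0,128,255),False)
    for z in (zt-.009,zt+.009):pl([(-.013,.122,z),(.013,.122,z),(.013,.148,z),(-.013,.148,z)],(0,128,255))
    cv2.imwrite(fn,im)
ov(t,172,158,78,48,10,"pics/ov_t.png",*r.x)
ov(s,175,170,80,75,10,"pics/ov_s.png",*r.x)
```

```text
[0.55837493 0.00127284 0.16151507] [-0.17 -0.31 -0.    0.   -0.02  0.63  0.16 -0.37  0.06  0.21 -0.81 -0.93
  0.93 -0.5  -0.2   1.2 ]
```

View pics/ov_t.png

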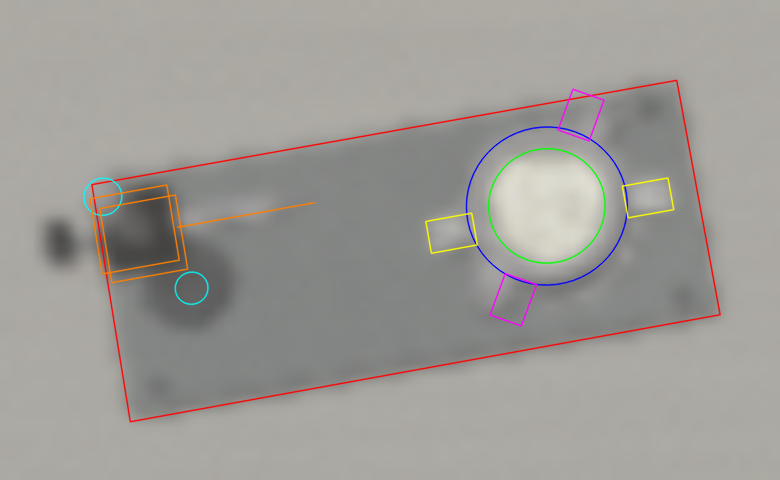

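View pics/ov_s.png

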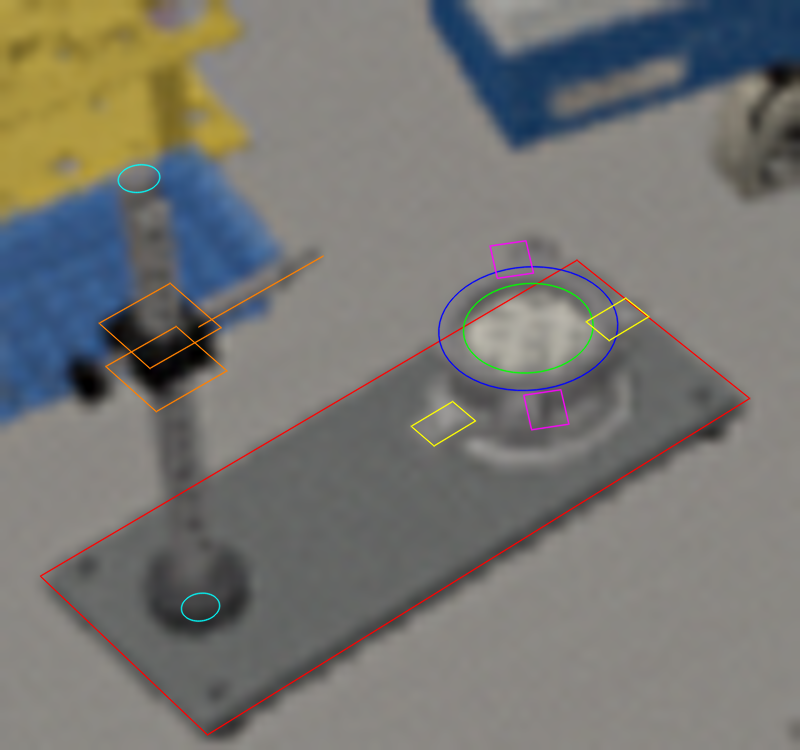

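The fitted overlay matches both views. I still need the collar angle, the loupe pose and a closer look at the pointer.

Run:
```python
from fit import *
im=[]
pose=(.5584,.0013,.1615)
def big(d,u0,v0,w,h,k): return cv2.resize(d["image"][v0:v0+h,u0:u0+w,::-1],None,fx=k,fy=k,interpolation=cv2.INTER_CUBIC)
def pl(im,d,u0,v0,k,pts,c,closed=False,ps=pose):
    q=(proj(d,P(*ps,pts))-[u0,v0]+.5)*k
    cv2.polylines(im,[(q*16).astype(np.int32)],closed,c,1,cv2.LINE_AA,4)
# pointer
a=big(s,184,184,30,24,13); b=a.copy()
for z,c in((.122,(0,0,255)),(.127,(0,255,0)),(.132,(255,255,0))): pl(b,s,184,184,13,[(0,.075,z),(0,.12,z)],c)
# collar wings top / scene
c1=big(t,212,162,32,32,12); c2=big(s,214,190,28,28,14)
c1=np.clip(c1*1.4-60,0,255).astype(np.uint8);
d1=c1.copy(); d2=c2.copy()
for col,cc in((0,(0,0,255)),(.25,(0,255,0))):
    th=1.05-col
    for sg in(1,-1):
        e=np.array([-np.sin(th),np.cos(th)])*sg
        pl(d1,t,212,162,12,[(*(.029*e),.046),(*(.044*e),.046)],cc); pl(d2,s,214,190,14,[(*(.029*e),.046),(*(.044*e),.046)],cc)
cv2.imwrite("pics/ptr.png",np.hstack([a,b])); cv2.imwrite("pics/wt.png",np.hstack([c1,d1]));cv2.imwrite("pics/ws.png",np.hstack([c2,d2]))
# loupe
def L(p): return P(*p,[(0,0,.012),(-.140,0,.012)])
mt=px(274,165,10,[(247,162),(113,507)]); ms=px(275,170,12,[(250,158),(347,493)])
g=lambda p:np.r_[(proj(t,L(p))-mt).ravel(),(proj(s,L(p))-ms).ravel()]
r=least_squares(lambda p:g(p)[:4],[.55,-.2,.3]);print(r.x,r.fun.round(2))
r=least_squares(g,[.55,-.2,.3]);print(r.x,r.fun.round(2))
an=np.linspace(0,6.28,60)
e1=big(t,274,165,42,56,8); e2=big(s,275,170,40,45,10)
for im,d,u,v,k in((e1,t,274,165,8),(e2,s,275,170,10)):
    pl(im,d,u,v,k,np.c_[.037*np.cos(an),.037*np.sin(an),0*an+.012],(0,0,255),True,r.x)
    pl(im,d,u,v,k,[(-.052,.008,.016),(-.14,.008,.016),(-.14,-.008,.016),(-.052,-.008,.016)],(0,255,0),True,r.x)
e1=e1[:450,:];e2=e2[:e1.shape[0]]
cv2.imwrite("pics/ovl.png",np.hstack([e1[:min(len(e1),len(e2))],e2[:min(len(e1),len(e2))]]))
```

```text
[ 0.55042095 -0.26499868 -0.40425771] [ 0.06 -0.15 -0.06  0.14]
[ 0.55026626 -0.26507319 -0.41745306] [ 0.08 -0.11 -0.5  -0.01 -0.04 -0.07  0.41 -0.13]
```

View pics/ptr.png

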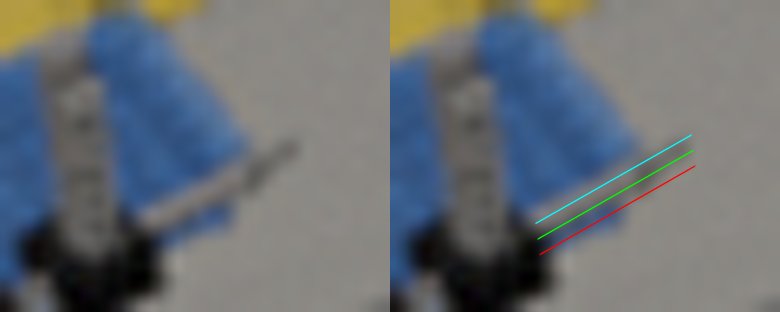

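View pics/wt.png

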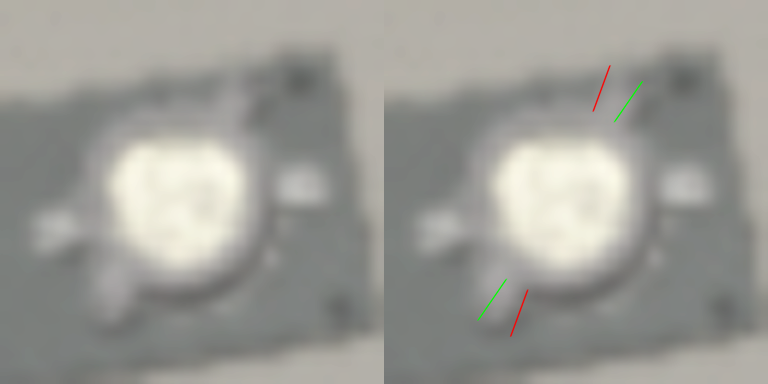

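View pics/ws.png

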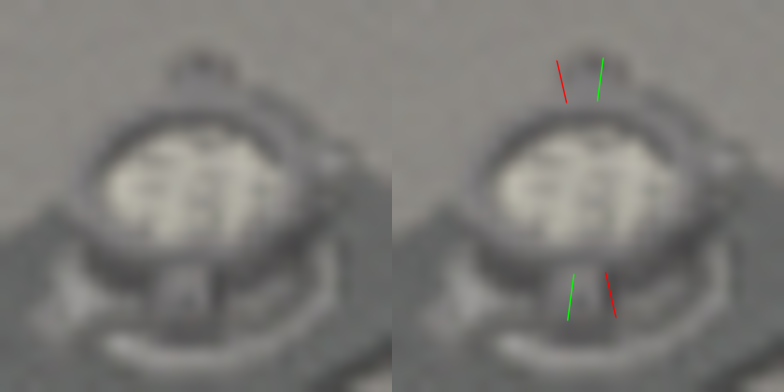

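View pics/ovl.png

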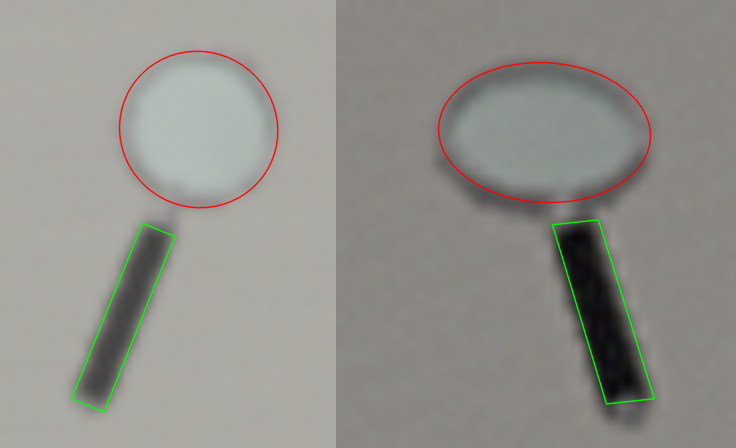

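```bash
cat > go.py <<'E'
import sys
from cell import bot
from h import *
def rel(x,y,z,yawdeg):
    s=bot.state(); Rm=R.from_euler('xyz',s["tcp_rot"]).as_matrix()
    d=Rm.T@(np.array([x,y,z])-s["tool_pos"]); yaw=np.degrees(s["tcp_rot"][2])
    print("now",s["time"],s["tool_pos"].round(4),np.degrees(s["tcp_rot"]).round(2),"w",round(s["grip_width"],4),"F",s["wrist_force"].round(2),"T",s["ft_torque"].round(3))
    print("dx dy dz mm",(d*1000).round(1),"spin",round(-((yawdeg-yaw+180)%360-180),1), "j",s["joints"].round(2))
rel(*map(float,sys.argv[1:5]))
E
python3 go.py .5584 .0013 .231 58
```

```text
now 0.1 [ 0.1675 -0.5232  0.2303] [ 1.800e+02  1.200e-01 -7.225e+01] w 0.0853 F [ 0.22 -0.55 -0.72] T [-0.038 -0.056 -0.018]
dx dy dz mm [-3.803e+02 -5.322e+02  1.000e-01] spin -130.2 j [ 1.22  0.31  0.01  1.51 -0.    1.32 -0.03]
```

Call:
move_arm([
  {"dx":-0.012,"dy":-0.016,"spin":-4,"grip":-1},
  {"dx":-0.035,"dy":-0.05,"spin":-12,"grip":-1},
  {"dx":-0.06,"dy":-0.085,"spin":-20,"grip":-1},
  {"dx":-0.09,"dy":-0.126,"spin":-30,"grip":-1},
  {"dx":-0.12,"dy":-0.168,"spin":-40,"grip":-1},
  {"dx":-0.15,"dy":-0.21,"spin":-50,"grip":-1},
  {"dx":-0.18,"dy":-0.252,"spin":-60,"grip":-1},
  {"dx":-0.21,"dy":-0.294,"spin":-70,"grip":-1},
  {"dx":-0.24,"dy":-0.336,"spin":-80,"grip":-1},
  {"dx":-0.27,"dy":-0.378,"spin":-90,"grip":-1},
  {"dx":-0.3,"dy":-0.42,"spin":-100,"grip":-1},
  {"dx":-0.33,"dy":-0.462,"spin":-110,"grip":-1},
  {"dx":-0.355,"dy":-0.497,"spin":-120,"grip":-1},
  {"dx":-0.372,"dy":-0.52,"spin":-127,"grip":-1},
  {"dx":-0.3803,"dy":-0.5322,"spin":-130.2,"grip":-1},
  {"dx":-0.3803,"dy":-0.5322,"spin":-130.2,"grip":-1},
  {"dx":-0.3803,"dy":-0.5322,"spin":-130.2,"grip":-1},
])

```text
invalid input at $.increments[0]: expected keys grip, dx, dy, dz, spin
```

```bash
python3 go.py .5584 .0013 .09 58
```

```text
now 0.1 [ 0.1675 -0.5232  0.2303] [ 1.800e+02  1.200e-01 -7.225e+01] w 0.0853 F [ 0.22 -0.55 -0.72] T [-0.038 -0.056 -0.018]
dx dy dz mm [-380.  -532.2  141.1] spin -130.2 j [ 1.22  0.31  0.01  1.51 -0.    1.32 -0.03]
```

Call:
move_arm([
  {"dx":-0.012,"dy":-0.016,"dz":0,"spin":-4,"grip":-1},
  {"dx":-0.035,"dy":-0.05,"dz":0,"spin":-12,"grip":-1},
  {"dx":-0.06,"dy":-0.085,"dz":0,"spin":-20,"grip":-1},
  {"dx":-0.09,"dy":-0.126,"dz":0,"spin":-30,"grip":-1},
  {"dx":-0.12,"dy":-0.168,"dz":0,"spin":-40,"grip":-1},
  {"dx":-0.15,"dy":-0.21,"dz":0,"spin":-50,"grip":-1},
  {"dx":-0.18,"dy":-0.252,"dz":0,"spin":-60,"grip":-1},
  {"dx":-0.21,"dy":-0.294,"dz":0,"spin":-70,"grip":-1},
  {"dx":-0.24,"dy":-0.336,"dz":0,"spin":-80,"grip":-1},
  {"dx":-0.27,"dy":-0.378,"dz":0,"spin":-90,"grip":-1},
  {"dx":-0.3,"dy":-0.42,"dz":0,"spin":-100,"grip":-1},
  {"dx":-0.33,"dy":-0.462,"dz":0,"spin":-110,"grip":-1},
  {"dx":-0.355,"dy":-0.497,"dz":0,"spin":-120,"grip":-1},
  {"dx":-0.372,"dy":-0.52,"dz":0,"spin":-127,"grip":-1},
  {"dx":-0.3803,"dy":-0.5322,"dz":0,"spin":-130.2,"grip":-1},
  {"dx":-0.3803,"dy":-0.5322,"dz":0,"spin":-130.2,"grip":-1},
  {"dx":-0.3803,"dy":-0.5322,"dz":0,"spin":-130.2,"grip":-1},
])

```text
time: 2.22
tool_pos: [0.5579, -0.0009, 0.2312]
tcp_rot: [3.142, 0.002, 1.009]
wrist_force: [0.0, 0.6, -0.9]
grip_width: 0.0855
```

```bash
python3 go.py .5584 .0013 .09 58
python3 - <<'E'
from cell import bot
import numpy as np
from h import *
for n in("top","scene"):
    d=bot.get_image(n); np.savez(f"{n}1.npz",**d)
t=load("top1.npz");s=load("scene1.npz")
crop(t,165,130,90,80,8,"pics/t1.png");crop(s,170,140,100,90,8,"pics/s1.png")
E
```

```text
now 2.225 [ 0.5579 -0.0009  0.2312] [1.800e+02 1.100e-01 5.782e+01] w 0.0855 F [ 0.03  0.61 -0.86] T [-0.011 -0.046  0.002]
dx dy dz mm [  2.4  -0.8 141.2] spin -0.2 j [ 0.46  0.41 -0.68  1.47  0.26  1.36  0.77]
```

View pics/t1.png

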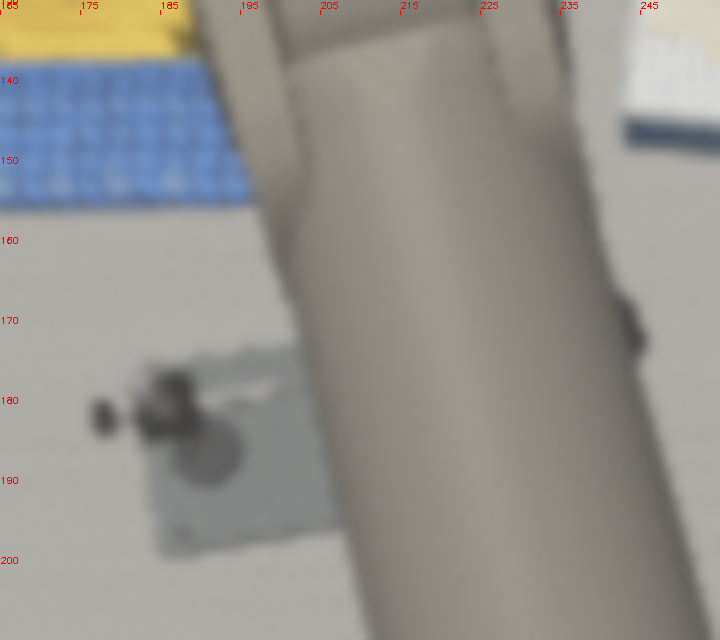

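View pics/s1.png

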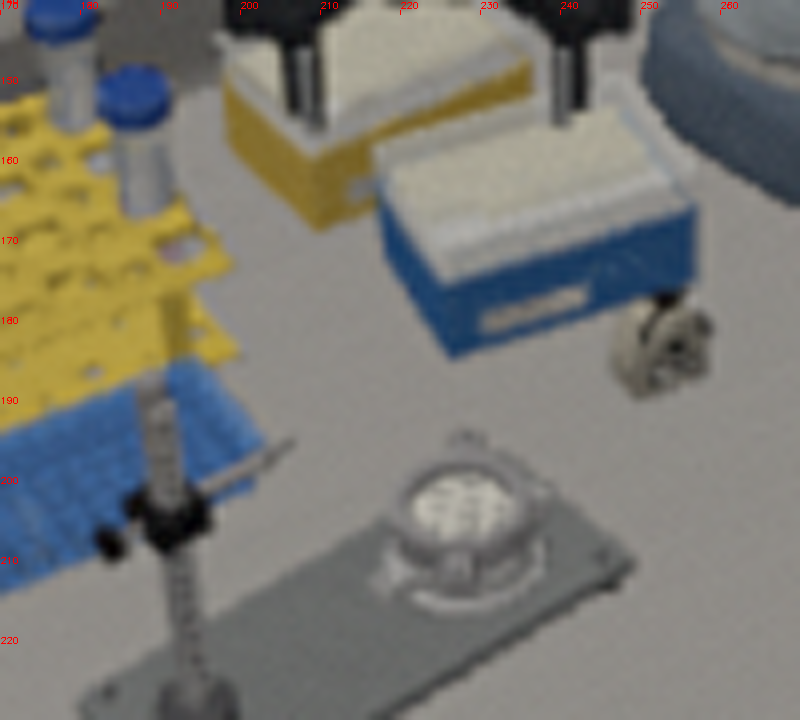

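Run:
```python
from h import *
s=load("scene1.npz")
c=np.array([.5579,-.0009,.2312]);e=np.array([np.cos(1.009),np.sin(1.009),0])
for dz in (0,.013):
  print(dz,[proj(s,c+sg*r*e+[0,0,dz]).round(1).tolist() for sg in(1,-1) for r in(.0428,.057)], "mid",proj(s,c+[0,0,dz]))
crop(s,195,138,60,24,13,"pics/f1.png")
```

```text
0 [[[210.5, 158.0]], [[205.7, 158.0]], [[239.1, 157.8]], [[243.9, 157.7]]] mid [[224.79334671 157.88691957]]
0.013 [[[210.1, 154.6]], [[205.4, 154.6]], [[239.0, 154.3]], [[243.7, 154.3]]] mid [[224.54897065 154.45443883]]
```

View pics/f1.png

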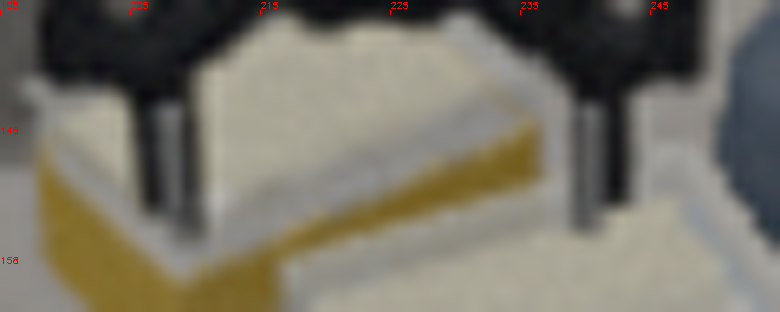

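Call:
move_arm([
  {"dx":0.002,"dy":-0.001,"dz":0.02,"spin":0,"grip":-1},
  {"dx":0.0024,"dy":-0.001,"dz":0.06,"spin":0,"grip":-1},
  {"dx":0.0024,"dy":-0.001,"dz":0.1,"spin":0,"grip":-1},
  {"dx":0.0024,"dy":-0.001,"dz":0.14,"spin":0,"grip":-1},
  {"dx":0.0024,"dy":-0.001,"dz":0.17,"spin":0,"grip":-1},
  {"dx":0.0024,"dy":-0.001,"dz":0.19,"spin":0,"grip":-1},
  {"dx":0.0024,"dy":-0.001,"dz":0.2,"spin":0,"grip":-1},
  {"dx":0.0024,"dy":-0.001,"dz":0.204,"spin":0,"grip":-1},
  {"dx":0.0024,"dy":-0.001,"dz":0.204,"spin":0,"grip":-1},
])

```text
time: 3.45
tool_pos: [0.5595, 0.003, 0.0279]
tcp_rot: [3.141, -0.0, 1.011]
wrist_force: [-0.8, 0.5, -0.4]
grip_width: 0.0858
```

```bash
python3 go.py .5584 .0013 .027 58
python3 - <<'E'
from cell import bot
import numpy as np
from h import *
d=bot.get_image("scene"); np.savez("scene2.npz",**d)
s=load("scene2.npz")
crop(s,190,160,70,60,11,"pics/s2.png")
E
```

```text
now 3.45 [0.5595 0.003  0.0279] [ 1.7994e+02 -2.0000e-02  5.7930e+01] w 0.0858 F [-0.77  0.47 -0.43] T [ 0.015 -0.08  -0.003]
dx dy dz mm [-2.  -0.   0.9] spin -0.1 j [ 0.39  0.6  -0.6   1.72  0.41  0.94  0.64]
```

View pics/s2.png

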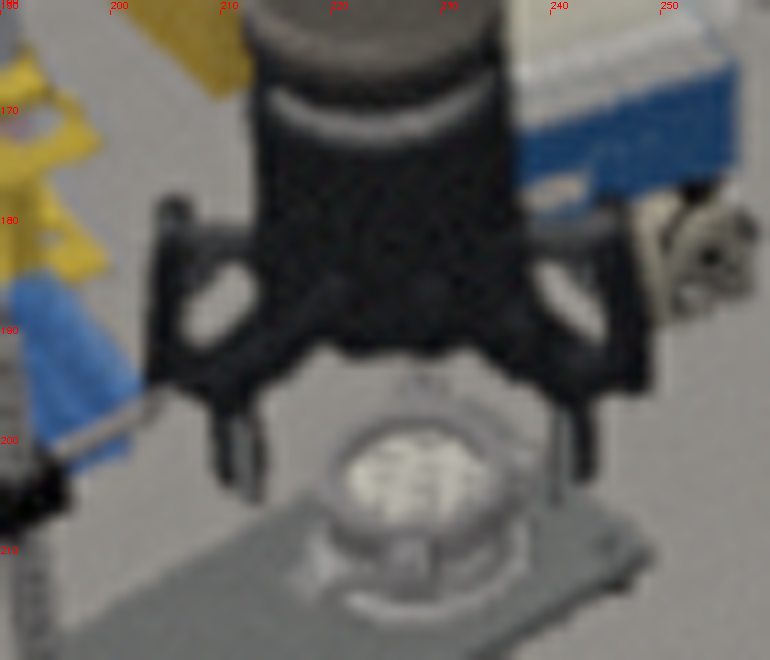

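Call:
move_arm([
  {"dx":-0.002,"dy":0,"dz":0.001,"spin":0,"grip":-1},
  {"dx":-0.002,"dy":0,"dz":0.001,"spin":0,"grip":-0.5},
  {"dx":-0.002,"dy":0,"dz":0.001,"spin":0,"grip":-0.2},
  {"dx":-0.002,"dy":0,"dz":0.001,"spin":0,"grip":0.2},
  {"dx":-0.002,"dy":0,"dz":0.001,"spin":0,"grip":0.2},
  {"dx":-0.002,"dy":0,"dz":0.001,"spin":0,"grip":0.2},
], grip_force=25)

```text
time: 4.25
tool_pos: [0.5583, 0.0017, 0.0269]
tcp_rot: [3.141, -0.0, 1.012]
wrist_force: [-1.3, 0.1, 5.2]
grip_width: 0.0574
```

```bash
python3 go.py .5584 .0013 .027 9.2
```

```text
now 4.25 [0.5583 0.0017 0.0269] [ 1.7996e+02 -2.0000e-02  5.7970e+01] w 0.0574 F [-1.3   0.1   5.23] T [0.102 0.16  0.048]
dx dy dz mm [-0.3  0.3 -0.1] spin 48.8 j [ 0.39  0.6  -0.6   1.72  0.41  0.94  0.64]
```

Call:
move_arm([
  {"dx":0,"dy":0,"dz":0,"spin":4,"grip":0.2},
  {"dx":0,"dy":0,"dz":0,"spin":9,"grip":0.2},
  {"dx":0,"dy":0,"dz":0,"spin":14,"grip":0.2},
  {"dx":0,"dy":0,"dz":0,"spin":19,"grip":0.2},
  {"dx":0,"dy":0,"dz":0,"spin":24,"grip":0.2},
  {"dx":0,"dy":0,"dz":0,"spin":29,"grip":0.2},
  {"dx":0,"dy":0,"dz":0,"spin":34,"grip":0.2},
  {"dx":0,"dy":0,"dz":0,"spin":39,"grip":0.2},
  {"dx":0,"dy":0,"dz":0,"spin":42,"grip":0.2},
  {"dx":0,"dy":0,"dz":0,"spin":42,"grip":0.2},
])

```text
time: 5.5
tool_pos: [0.5594, 0.0025, 0.0269]
tcp_rot: [-3.141, -0.003, 0.279]
wrist_force: [0.9, 0.8, 3.8]
grip_width: 0.058
```

```bash
python3 go.py .5584 .0013 .027 9.2
python3 - <<'E'
from cell import bot
import numpy as np
from h import *
d=bot.get_image("scene"); np.savez("scene3.npz",**d)
s=load("scene3.npz")
crop(s,190,160,70,60,11,"pics/s3.png")
E
```

```text
now 5.5 [0.5594 0.0025 0.0269] [-179.98   -0.19   15.99] w 0.058 F [0.92 0.77 3.76] T [ 0.41  -0.337 -0.13 ]
dx dy dz mm [-1.3  0.9 -0.1] spin 6.8 j [ 0.27  0.57 -0.42  1.73  0.28  0.9   0.01]
```

View pics/s3.png

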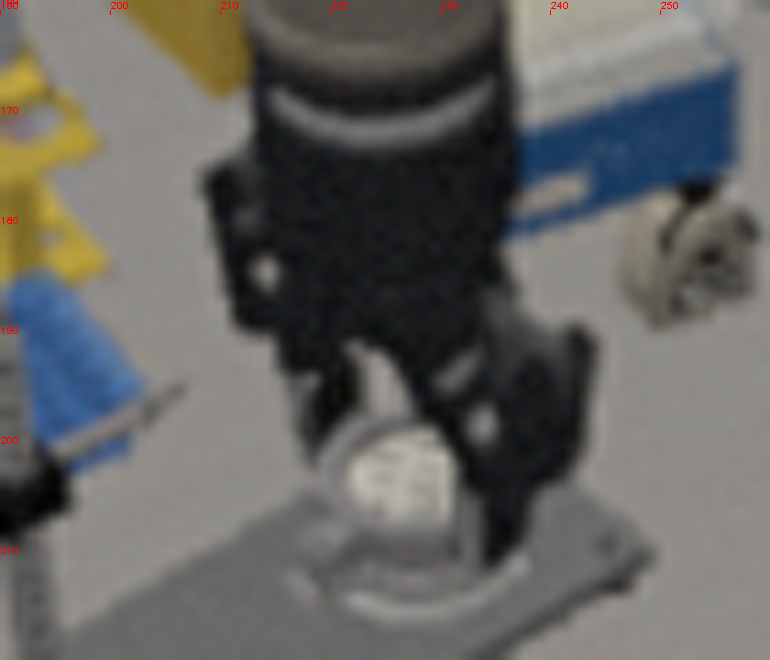

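Call:
move_arm([
  {"dx":0,"dy":0,"dz":0,"spin":3,"grip":0.2},
  {"dx":0,"dy":0,"dz":0,"spin":6,"grip":0.2},
  {"dx":0,"dy":0,"dz":0,"spin":8,"grip":0.2},
  {"dx":0,"dy":0,"dz":0,"spin":8,"grip":0.2},
])

```text
time: 6.05
tool_pos: [0.5596, 0.0029, 0.0269]
tcp_rot: [-3.141, -0.004, 0.142]
wrist_force: [4.7, 2.6, 3.1]
grip_width: 0.0578
```

```bash
python3 go.py .5584 .0013 .027 9.2
```

```text
now 6.05 [0.5596 0.0029 0.0269] [-179.97   -0.21    8.15] w 0.0578 F [4.65 2.65 3.13] T [ 0.642 -0.885  0.756]
dx dy dz mm [-1.4  1.4 -0.1] spin -1.0 j [ 0.25  0.56 -0.39  1.73  0.26  0.9  -0.11]
```

Call:
move_arm([
  {"dx":0,"dy":0,"dz":0,"spin":2,"grip":0.2},
  {"dx":0,"dy":0,"dz":0,"spin":3,"grip":0.2},
  {"dx":0,"dy":0,"dz":0,"spin":3,"grip":0.2},
])

```text
time: 6.42
tool_pos: [0.5595, 0.0042, 0.0269]
tcp_rot: [-3.139, -0.004, 0.092]
wrist_force: [3.4, 4.8, 3.2]
grip_width: 0.0576
```

```bash
python3 go.py .5584 .0013 .2 5
```

```text
now 6.425 [0.5595 0.0042 0.0269] [-179.87   -0.22    5.24] w 0.0576 F [3.36 4.85 3.18] T [ 1.014 -0.983  1.109]
dx dy dz mm [  -0.7    2.4 -173.1] spin 0.2 j [ 0.24  0.56 -0.38  1.73  0.25  0.9  -0.15]
```

Call:
move_arm([
  {"dx":0,"dy":0,"dz":0,"spin":0,"grip":-0.5},
  {"dx":0,"dy":0,"dz":0,"spin":0,"grip":-1},
  {"dx":0,"dy":0,"dz":0,"spin":0,"grip":-1},
  {"dx":0,"dy":0,"dz":0,"spin":0,"grip":-1},
  {"dx":0,"dy":0,"dz":-0.01,"spin":0,"grip":-1},
  {"dx":0,"dy":0,"dz":-0.04,"spin":0,"grip":-1},
  {"dx":0,"dy":0,"dz":-0.08,"spin":0,"grip":-1},
  {"dx":0,"dy":0,"dz":-0.12,"spin":0,"grip":-1},
  {"dx":0,"dy":0,"dz":-0.15,"spin":0,"grip":-1},
  {"dx":0,"dy":0,"dz":-0.173,"spin":0,"grip":-1},
  {"dx":0,"dy":0,"dz":-0.173,"spin":0,"grip":-1},
])

```text
time: 7.8
tool_pos: [0.5595, 0.0018, 0.202]
tcp_rot: [3.141, -0.005, 0.086]
wrist_force: [-0.1, -0.3, -0.7]
grip_width: 0.0854
```

```bash
python3 go.py .475 -.232 .20 66
python3 - <<'E'
from cell import bot
import numpy as np
from h import *
d=bot.get_image("scene"); np.savez("scene4.npz",**d)
s=load("scene4.npz")
crop(s,175,175,80,60,10,"pics/s4.png")
E
```

```text
now 7.8 [0.5595 0.0018 0.202 ] [179.97  -0.31   4.95] w 0.0854 F [-0.12 -0.32 -0.74] T [ 0.028 -0.054  0.097]
dx dy dz mm [-104.3  225.6    1.5] spin -61.0 j [ 0.28  0.38 -0.42  1.53  0.16  1.27 -0.08]
```

View pics/s4.png

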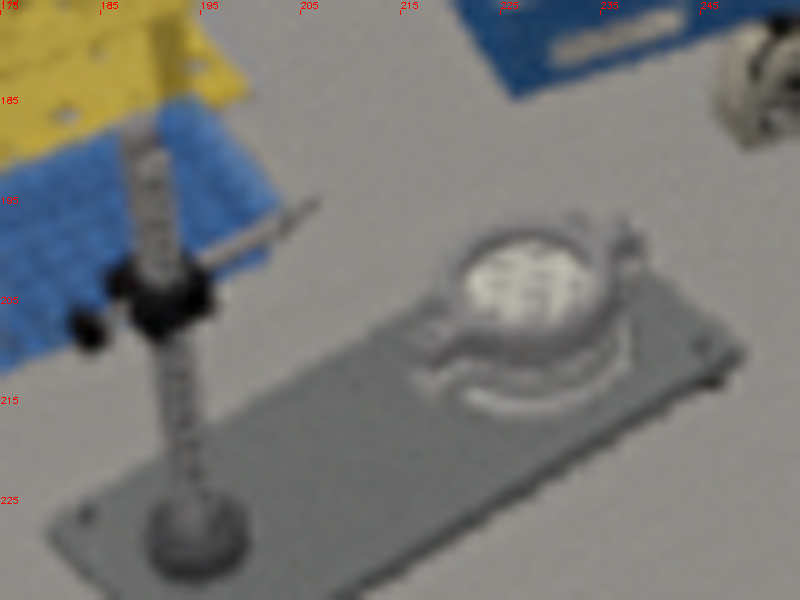

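Call:
move_arm([
  {"dx":-0.006,"dy":0.013,"dz":0,"spin":-4,"grip":-1},
  {"dx":-0.02,"dy":0.043,"dz":0,"spin":-12,"grip":-1},
  {"dx":-0.038,"dy":0.082,"dz":0,"spin":-22,"grip":-1},
  {"dx":-0.056,"dy":0.121,"dz":0,"spin":-32,"grip":-1},
  {"dx":-0.074,"dy":0.16,"dz":0,"spin":-42,"grip":-1},
  {"dx":-0.09,"dy":0.195,"dz":0.01,"spin":-52,"grip":-1},
  {"dx":-0.1,"dy":0.217,"dz":0.03,"spin":-59,"grip":-1},
  {"dx":-0.104,"dy":0.2256,"dz":0.06,"spin":-61.5,"grip":-1},
  {"dx":-0.104,"dy":0.2256,"dz":0.09,"spin":-61.5,"grip":-1},
  {"dx":-0.104,"dy":0.2256,"dz":0.12,"spin":-61.5,"grip":-1},
  {"dx":-0.104,"dy":0.2256,"dz":0.12,"spin":-61.5,"grip":-1},
  {"dx":-0.104,"dy":0.2256,"dz":0.12,"spin":-61.5,"grip":-1},
])

```text
time: 9.35
tool_pos: [0.4741, -0.2321, 0.0796]
tcp_rot: [3.141, -0.0, 1.16]
wrist_force: [0.3, -0.2, -0.4]
grip_width: 0.0855
```

```bash
python3 go.py .475 -.232 .003 66.5
python3 - <<'E'
from cell import bot
import numpy as np
from h import *
for n in("top","scene"):
    d=bot.get_image(n); np.savez(f"{n}5.npz",**d)
t=load("top5.npz");s=load("scene5.npz")
crop(t,172,158,78,48,10,"pics/t5.png");crop(t,260,150,70,75,8,"pics/t5b.png");crop(s,265,150,60,70,8,"pics/s5.png")
E
```

```text
now 9.35 [ 0.4741 -0.2321  0.0796] [ 1.7999e+02 -1.0000e-02  6.6470e+01] w 0.0855 F [ 0.35 -0.23 -0.39] T [-0.001  0.049  0.002]
dx dy dz mm [ 0.5  0.8 76.6] spin -0.0 j [ 0.79  0.45 -0.49  1.77  0.25  0.99  1.37]
```

View pics/t5.png

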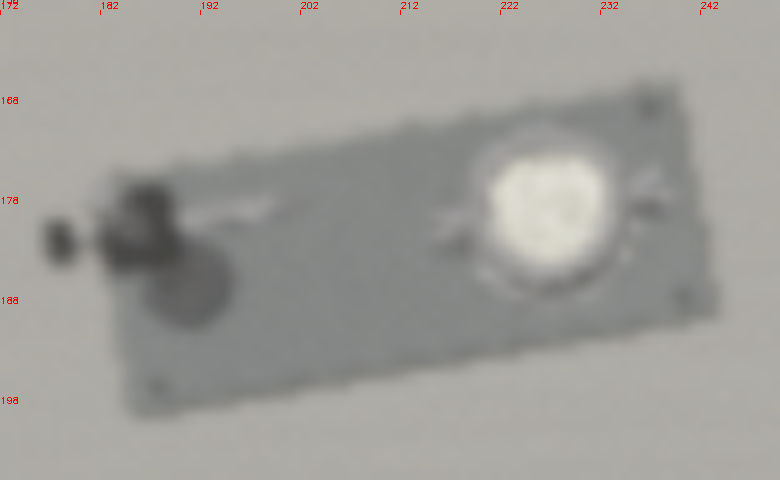

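View pics/t5b.png

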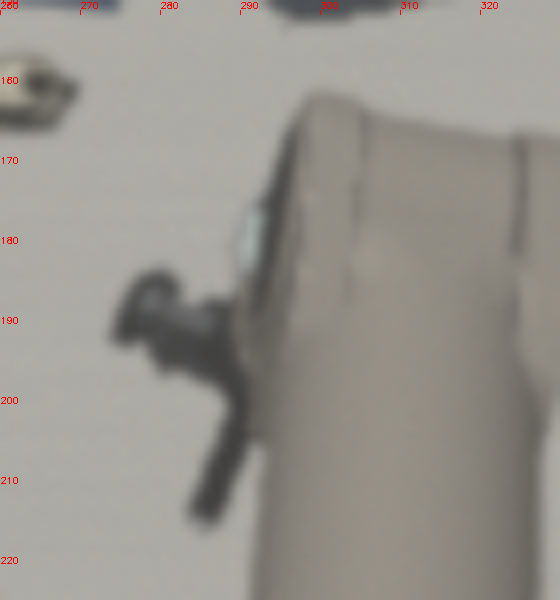

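View pics/s5.png

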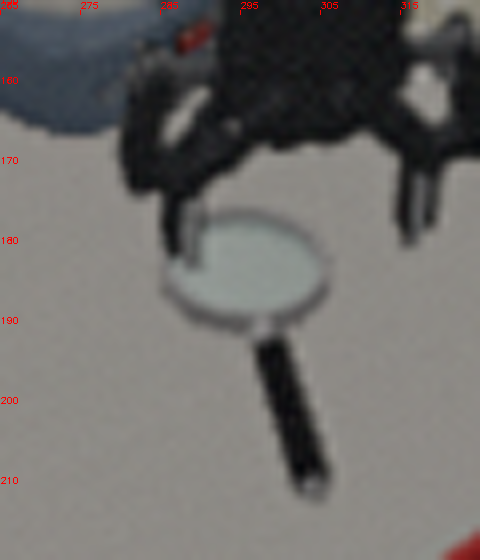

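The top view shows the wings now on the ear line, at crop positions (455,222) and (648,195). The loupe hasn't moved, and the jaws straddle its handle in the scene view. I'll go down and grip it.

Call:
move_arm([
  {"dx":0.0005,"dy":0.001,"dz":0.02,"spin":0,"grip":-1},
  {"dx":0.0005,"dy":0.001,"dz":0.045,"spin":0,"grip":-1},
  {"dx":0.0005,"dy":0.001,"dz":0.065,"spin":0,"grip":-1},
  {"dx":0.0005,"dy":0.001,"dz":0.074,"spin":0,"grip":-1},
  {"dx":0.0005,"dy":0.001,"dz":0.0755,"spin":0,"grip":-0.6},
  {"dx":0.0005,"dy":0.001,"dz":0.0755,"spin":0,"grip":-0.2},
  {"dx":0.0005,"dy":0.001,"dz":0.0755,"spin":0,"grip":0.2},
  {"dx":0.0005,"dy":0.001,"dz":0.0755,"spin":0,"grip":0.4},
  {"dx":0.0005,"dy":0.001,"dz":0.0755,"spin":0,"grip":0.6},
  {"dx":0.0005,"dy":0.001,"dz":0.0755,"spin":0,"grip":1},
  {"dx":0.0005,"dy":0.001,"dz":0.0755,"spin":0,"grip":1},
  {"dx":0.0005,"dy":0.001,"dz":0.0755,"spin":0,"grip":1},
], grip_force=60)

```text
time: 10.95
tool_pos: [0.4751, -0.2323, 0.0042]
tcp_rot: [3.141, 0.0, 1.16]
wrist_force: [-1.7, 1.3, 5.4]
grip_width: 0.0142
```

```bash
python3 go.py .475 -.232 .09 66.5
```

```text
now 10.95 [ 0.4751 -0.2323  0.0042] [1.7998e+02 1.0000e-02 6.6450e+01] w 0.0142 F [-1.74  1.25  5.42] T [ 0.116  0.297 -0.063]
dx dy dz mm [  0.2  -0.2 -85.8] spin -0.1 j [ 0.76  0.56 -0.45  1.83  0.31  0.83  1.32]
```

Call:
move_arm([
  {"dx":0,"dy":0,"dz":0,"spin":0,"grip":1},
  {"dx":0,"dy":0,"dz":-0.003,"spin":0,"grip":1},
  {"dx":0,"dy":0,"dz":-0.012,"spin":0,"grip":1},
  {"dx":0,"dy":0,"dz":-0.027,"spin":0,"grip":1},
  {"dx":0,"dy":0,"dz":-0.045,"spin":0,"grip":1},
  {"dx":0,"dy":0,"dz":-0.065,"spin":0,"grip":1},
  {"dx":0,"dy":0,"dz":-0.085,"spin":0,"grip":1},
  {"dx":0,"dy":0,"dz":-0.105,"spin":0,"grip":1},
  {"dx":0,"dy":0,"dz":-0.12,"spin":0,"grip":1},
  {"dx":0,"dy":0,"dz":-0.13,"spin":0,"grip":1},
  {"dx":0,"dy":0,"dz":-0.13,"spin":0,"grip":1},
], grip_force=80)

```text
time: 12.32
tool_pos: [0.4754, -0.2323, 0.1345]
tcp_rot: [3.14, 0.0, 1.16]
wrist_force: [0.1, 0.3, -1.7]
grip_width: 0.0136
```

```bash
python3 go.py .475 -.232 .09 66.5
python3 - <<'E'
from cell import bot
import numpy as np
from h import *
for n in("top","scene"):
    d=bot.get_image(n); np.savez(f"{n}6.npz",**d)
t=load("top6.npz");s=load("scene6.npz")
crop(t,270,140,60,80,8,"pics/t6.png");crop(s,260,120,70,80,10,"pics/s6.png")
E
```

```text
now 12.325 [ 0.4754 -0.2323  0.1345] [1.7991e+02 1.0000e-02 6.6450e+01] w 0.0136 F [ 0.12  0.28 -1.67] T [ 0.043  0.061 -0.088]
dx dy dz mm [ 0.1 -0.6 44.5] spin -0.0 j [ 0.81  0.39 -0.51  1.7   0.21  1.1   1.4 ]
```

View pics/t6.png

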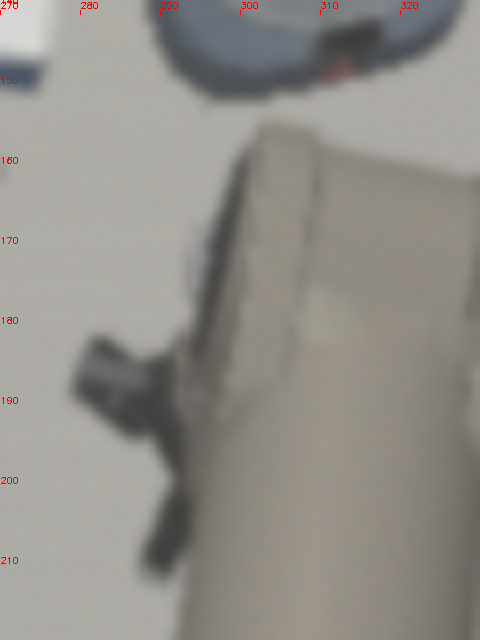

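View pics/s6.png

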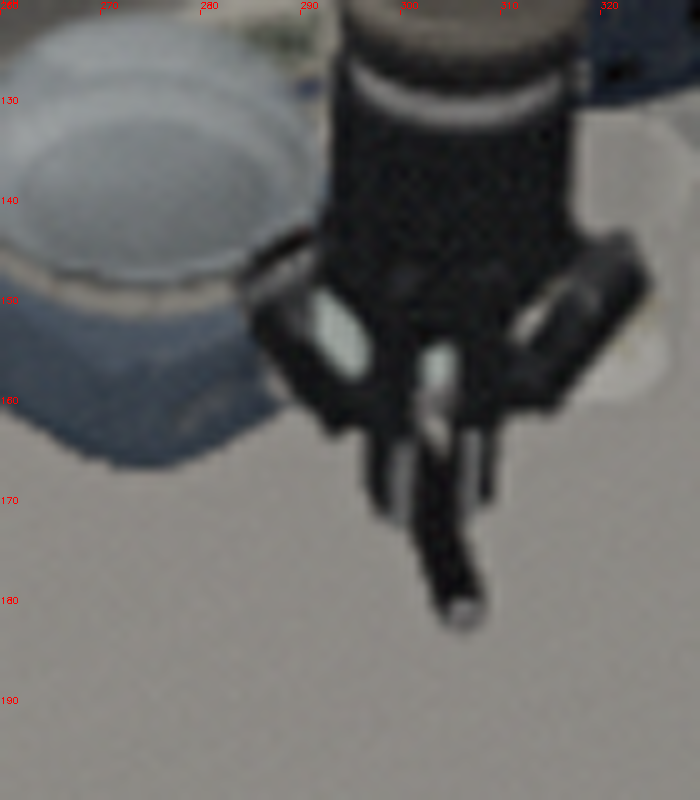

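```bash
python3 go.py .4867 -.0376 .1277 118.6
python3 - <<'E'
from h import *
from fit import P
t=load("top6.npz");s=load("scene6.npz")
for pitch in(-.05,0,.05):
  # rotate about grip point
  def L(p):
    p=np.array(p)-[-.082,0,.008]; c,q=np.cos(pitch),np.sin(pitch)
    p=np.array([p[0]*c+p[2]*q,p[1],-p[0]*q+p[2]*c])+[-.082,0,.008]
    return P(.5503,-.265,-.411,[p])+[0,0,.1303]
  print(pitch,"end s",proj(s,L([-.14,0,.008])),"t",proj(t,L([-.14,0,.008])),"lens s",proj(s,L([0,0,.006])))
E
```

```text
now 12.425 [ 0.4744 -0.232   0.1332] [-179.93    0.     66.45] w 0.0135 F [-0.06 -0.09 -0.55] T [ 0.032  0.005 -0.028]
dx dy dz mm [183.1 -66.4   5.6] spin -52.1 j [ 0.81  0.39 -0.51  1.7   0.21  1.1   1.4 ]
-0.05 end s [[306.2397026  182.23708959]] t [[288.41262512 212.31843306]] lens s [[296.91643059 153.58223817]]
0 end s [[306.29878186 181.55292525]] t [[288.50595534 212.2621184 ]] lens s [[296.86100166 154.55689989]]
0.05 end s [[306.34759634 180.83656603]] t [[288.61568523 212.16518888]] lens s [[296.81869372 155.56473212]]
```

Call:
move_arm([
  {"dx":0.004,"dy":-0.001,"dz":0,"spin":-1,"grip":1},
  {"dx":0.012,"dy":-0.004,"dz":0,"spin":-3.5,"grip":1},
  {"dx":0.024,"dy":-0.009,"dz":0,"spin":-7,"grip":1},
  {"dx":0.038,"dy":-0.014,"dz":0,"spin":-11,"grip":1},
  {"dx":0.052,"dy":-0.019,"dz":0,"spin":-15,"grip":1},
  {"dx":0.066,"dy":-0.024,"dz":0,"spin":-19,"grip":1},
  {"dx":0.08,"dy":-0.029,"dz":0,"spin":-23,"grip":1},
  {"dx":0.094,"dy":-0.034,"dz":0,"spin":-27,"grip":1},
  {"dx":0.108,"dy":-0.039,"dz":0,"spin":-31,"grip":1},
  {"dx":0.122,"dy":-0.044,"dz":0.001,"spin":-35,"grip":1},
  {"dx":0.136,"dy":-0.049,"dz":0.002,"spin":-39,"grip":1},
  {"dx":0.15,"dy":-0.054,"dz":0.003,"spin":-43,"grip":1},
  {"dx":0.162,"dy":-0.059,"dz":0.004,"spin":-47,"grip":1},
  {"dx":0.173,"dy":-0.063,"dz":0.005,"spin":-50,"grip":1},
  {"dx":0.18,"dy":-0.065,"dz":0.0055,"spin":-51.5,"grip":1},
  {"dx":0.183,"dy":-0.0665,"dz":0.0055,"spin":-52,"grip":1},
  {"dx":0.183,"dy":-0.0665,"dz":0.0055,"spin":-52,"grip":1},
  {"dx":0.183,"dy":-0.0665,"dz":0.0055,"spin":-52,"grip":1},
])

```text
time: 14.68
tool_pos: [0.4871, -0.0385, 0.1283]
tcp_rot: [-3.141, 0.0, 2.066]
wrist_force: [0.9, -0.1, 0.1]
grip_width: 0.0135
```

```bash
python3 go.py .4867 -.0376 .1277 118.6
python3 - <<'E'
from cell import bot
import numpy as np
from h import *
for n in("top","scene"):
    d=bot.get_image(n); np.savez(f"{n}7.npz",**d)
t=load("top7.npz");s=load("scene7.npz")
crop(t,172,145,78,60,10,"pics/t7.png");crop(s,180,150,70,70,11,"pics/s7.png")
E
```

```text
now 14.675 [ 0.4871 -0.0385  0.1283] [-1.7999e+02  2.0000e-02  1.1839e+02] w 0.0135 F [ 0.9  -0.1   0.12] T [-0.018  0.068 -0.042]
dx dy dz mm [1.  0.1 0.6] spin -0.2 j [ 0.65  0.37 -0.77  1.81  0.29  1.08  1.85]
```

View pics/t7.png

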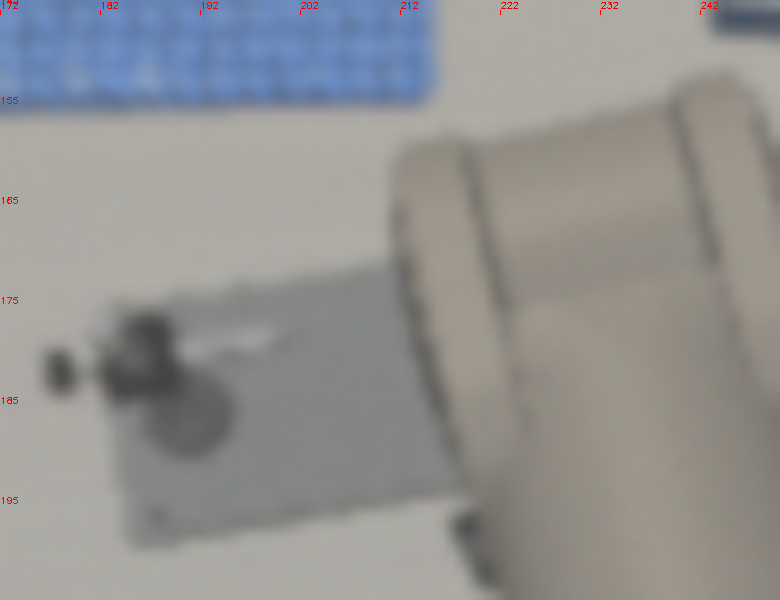

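View pics/s7.png

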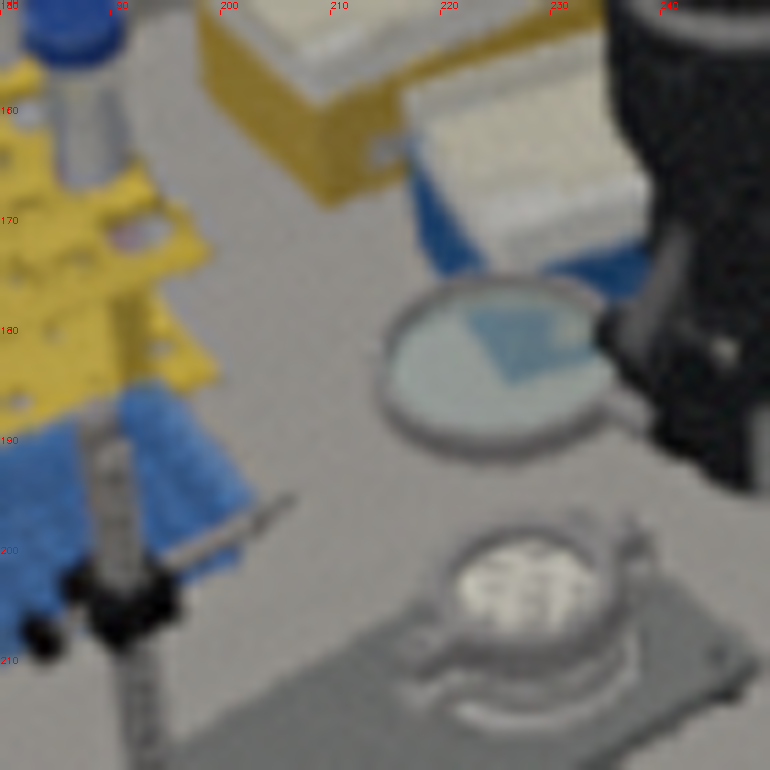

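The scene view shows the whole lens, spanning crop (382–625, 275–462), plus the pointer tip at (293,498) and the membrane at (530,590). I'll compare it with the model of a level lens.

```bash
cat > ovl.py <<'E'
from fit import *
import sys
def run(src,fn,cx,cy,zg,yaw,pitch=0,roll=0,zt=.1295,pose=(.5584,.0013,.1615)):
    s=load(src);u0,v0,w,h,k=205,165,45,50,12
    im=cv2.resize(s["image"][v0:v0+h,u0-8:u0+w,::-1],None,fx=k,fy=k,interpolation=cv2.INTER_CUBIC);u0-=8
    im2=im.copy()
    an=np.linspace(0,6.283,90)
    def pl(W,c,cl=True):
        q=(proj(s,W)-[u0,v0]+.5)*k
        cv2.polylines(im2,[(q*16).astype(np.int32)],cl,c,1,cv2.LINE_AA,4)
    Rm=R.from_euler('xyz',[roll,pitch,0]).as_matrix()
    Rz=R.from_euler('z',yaw).as_matrix()
    for r,z,c in((.037,.006,(0,0,255)),(.037,-.006,(0,255,0)),(.033,.006,(255,0,0))):
        pl((Rz@Rm@np.c_[r*np.cos(an),r*np.sin(an),0*an+z].T).T+[cx,cy,zg],c)
    for r,z,c in((.029,.0485,(255,0,255)),(.021,.0485,(255,255,0))): pl(P(*pose,np.c_[r*np.cos(an),r*np.sin(an),0*an+z]),c)
    pl(P(*pose,[(0,.075,zt),(0,.1,zt)]),(0,128,255),False)
    cv2.imwrite(fn,np.hstack([im2]))
if __name__=="__main__":
    run("scene7.npz","pics/o7.png",.4871+.082*np.cos(np.radians(28.39)),-.0385+.082*np.sin(np.radians(28.39)),.1301,np.radians(28.39))
E
python3 ovl.py
```

```text
(no output)
```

View pics/o7.png

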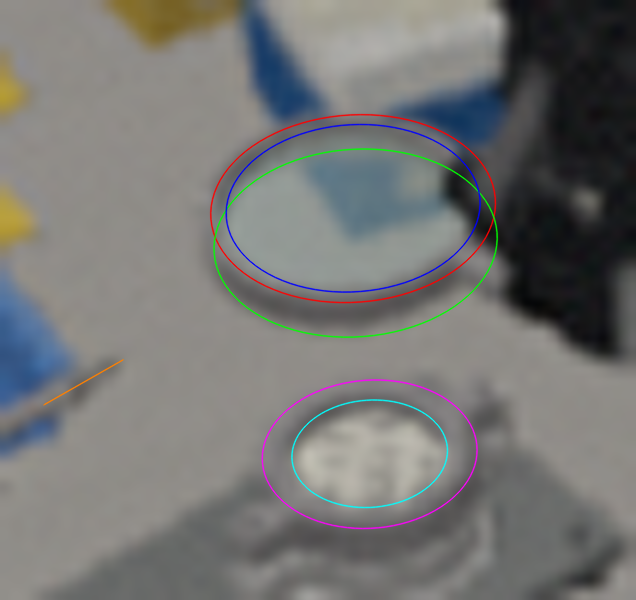

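Run:
```python
from h import *
s=load("scene7.npz");g=s["image"].astype(int)
for u in(220,222,226,230):
    print(u,"R",[(v,g[v,u,0]) for v in range(171,197)])
for v in (180,183,186): print(v,[(u,g[v,u,0]) for u in range(209,222)])
a=[];im=cv2.resize(s["image"][170:200,205:245,::-1],None,fx=18,fy=18,interpolation=cv2.INTER_CUBIC);cv2.imwrite("pics/l7.png",im)
```

```text
220 R [(171, np.int64(34)), (172, np.int64(30)), (173, np.int64(31)), (174, np.int64(42)), (175, np.int64(98)), (176, np.int64(99)), (177, np.int64(107)), (178, np.int64(125)), (179, np.int64(144)), (180, np.int64(148)), (181, np.int64(147)), (182, np.int64(147)), (183, np.int64(148)), (184, np.int64(147)), (185, np.int64(146)), (186, np.int64(148)), (187, np.int64(148)), (188, np.int64(138)), (189, np.int64(107)), (190, np.int64(88)), (191, np.int64(104)), (192, np.int64(136)), (193, np.int64(144)), (194, np.int64(145)), (195, np.int64(144)), (196, np.int64(144))]
222 R [(171, np.int64(104)), (172, np.int64(62)), (173, np.int64(41)), (174, np.int64(75)), (175, np.int64(101)), (176, np.int64(109)), (177, np.int64(119)), (178, np.int64(116)), (179, np.int64(121)), (180, np.int64(137)), (181, np.int64(146)), (182, np.int64(148)), (183, np.int64(148)), (184, np.int64(147)), (185, np.int64(146)), (186, np.int64(147)), (187, np.int64(147)), (188, np.int64(141)), (189, np.int64(115)), (190, np.int64(94)), (191, np.int64(91)), (192, np.int64(129)), (193, np.int64(142)), (194, np.int64(144))
[... 1365 characters left out ...]
4(108)), (217, np.int64(133)), (218, np.int64(144)), (219, np.int64(146)), (220, np.int64(148)), (221, np.int64(148))]
183 [(209, np.int64(143)), (210, np.int64(145)), (211, np.int64(145)), (212, np.int64(144)), (213, np.int64(138)), (214, np.int64(129)), (215, np.int64(126)), (216, np.int64(147)), (217, np.int64(148)), (218, np.int64(147)), (219, np.int64(147)), (220, np.int64(148)), (221, np.int64(146))]
186 [(209, np.int64(145)), (210, np.int64(143)), (211, np.int64(144)), (212, np.int64(144)), (213, np.int64(137)), (214, np.int64(121)), (215, np.int64(122)), (216, np.int64(135)), (217, np.int64(142)), (218, np.int64(146)), (219, np.int64(149)), (220, np.int64(148)), (221, np.int64(145))]
```

View pics/l7.png

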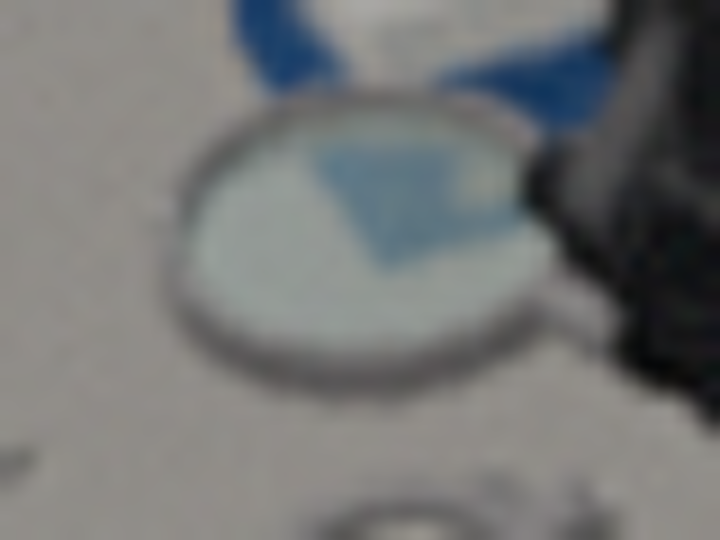

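```bash
cat > edge.py <<'E'
from h import *
def pred(s,c,zg,u,pitch=0,roll=0,yaw=0,h=(.006,-.006)):
    an=np.linspace(0,2*np.pi,720)
    Rm=R.from_euler('xyz',[roll,pitch,yaw]).as_matrix()
    o=[]
    for z in h:
        q=proj(s,(Rm@np.c_[.037*np.cos(an),.037*np.sin(an),0*an+z].T).T+[c[0],c[1],zg])
        o.append(q)
    def at(q,lo):
        m=abs(q[:,0]-u)<.25; v=q[m,1]; mid=q[:,1].mean()
        return v[v>mid].mean() if lo else v[v<mid].mean()
    return at(o[0],0),at(o[1],1)
def meas(s,u,vt,vb):
    g=s["image"][:,:,0].astype(float)
    up=cv2.resize(g[:,u:u+1],(1,g.shape[0]*10),interpolation=cv2.INTER_CUBIC)[:,0]
    f=lambda v:up[int((v+.5)*10)]
    bg_b=np.mean([f(vb+2.5),f(vb+3)]); seg=[f(v) for v in np.arange(vb-3,vb+1,.1)]
    th=(bg_b+min(seg))/2; v=vb+3
    while f(v)>th: v-=.05
    b=v
    bg=np.mean([f(vt-2.5),f(vt-3)]); seg=[f(v) for v in np.arange(vt-1,vt+3,.1)]
    th=(bg+min(seg))/2; v=vt-3
    while v<vt+4 and f(v)>th: v+=.05
    return v,b
E
python3 - <<'E'
from edge import *
s0=load("scene0.npz");s7=load("scene7.npz")
c0=(.5503,-.265)
for u in(288,290,292,295,298,300,302):
    p=pred(s0,c0,.006,u);m=meas(s0,u,*p);print(0,u,np.round(p,2),np.round(m,2),np.round(np.subtract(m,p),2))
a=np.radians(28.39);c7=(.4871+.082*np.cos(a),-.0385+.082*np.sin(a));print(c7)
for u in(216,218,220,222,224,226,228,230,232):
    p=pred(s7,c7,.1301,u);m=meas(s7,u,*p);print(7,u,np.round(p,2),np.round(m,2),np.round(np.subtract(m,p),2))
for nm,kw in(("pitch+2",dict(pitch=.035)),("pitch along handle droop",dict(pitch=.035,yaw=a)),("roll",dict(roll=.035,yaw=a))):
    print(nm,[np.round(np.subtract(pred(s7,c7,.1301,u,**kw),pred(s7,c7,.1301,u)),2) for u in(216,220,226,232)])
E
```

```text
0 288 [177.41 190.21] [177.41 189.46] [ 0.   -0.75]
0 290 [176.48 191.23] [176.33 190.28] [-0.15 -0.95]
0 292 [175.96 191.87] [175.71 190.87] [-0.25 -1.  ]
0 295 [175.71 192.27] [175.51 191.57] [-0.2 -0.7]
0 298 [176.03 192.1 ] [176.03 195.1 ] [0. 3.]
0 300 [176.59 191.64] [176.54 194.64] [-0.05  3.  ]
0 302 [177.52 190.79] [177.62 190.29] [ 0.1 -0.5]
(np.float64(0.5592379888673367), np.float64(0.0004885952834417367))
7 216 [177.93 189.17] [177.83 189.47] [-0.1  0.3]
7 218 [176.32 190.73] [176.62 190.48] [ 0.3  -0.25]
7 220 [175.27 191.65] [172.27 191.35] [-3.  -0.3]
7 222 [174.61 192.22] [172.01 191.67] [-2.6  -0.55]
7 224 [174.2 192.5] [172.9  191.75] [-1.3  -0.75]
7 226 [174.03 192.55] [174.43 191.9 ] [ 0.4  -0.65]
7 228 [174.08 192.36] [174.03 191.46] [-0.05 -0.9 ]
7 230 [174.36 191.94] [173.11 190.89] [-1.25 -1.05]
7 232 [174.9  191.26] [173.   189.86] [-1.9 -1.4]
pitch+2 [array([ 0.24, -0.03]), array([ 0.28, -0.12]), array([ 0.24, -0.23]), array([ 0.13, -0.28])]
pitch along handle droop [array([0.28, 0.06]), array([0.25, 0.  ]), array([ 0.14, -0.14]), array([ 0.01, -0.24])]
roll [array([ 0. , -0.2]), array([ 0.14, -0.25]), array([ 0.23, -0.23]), array([ 0.26, -0.13])]
```

```bash
cat > fitl.py <<'E'
from edge import *
from scipy.optimize import least_squares
import sys
def fitl(src,c,zg,a,cols_b,cols_t,tilt=True):
    s=load(src)
    fwd=s["R"][:,0]; fwd=np.array([fwd[0],fwd[1]])  # image-right in world xy
    mb={};mt={}
    for u in cols_b: mb[u]=meas(s,u,*pred(s,c,zg,u))[1]
    for u in cols_t: mt[u]=meas(s,u,*pred(s,c,zg,u))[0]
    def f(p):
        cc=np.array(c)+fwd*p[0]*1e-3; r=[]
        kw=dict(pitch=p[2],roll=p[3],yaw=a)
        for u in mb: r.append(pred(s,cc,zg+p[1]*1e-3,u,**kw)[1]-.8-mb[u])
        for u in mt: r.append(pred(s,cc,zg+p[1]*1e-3,u,**kw)[0]-.1-mt[u])
        return np.r_[r,p[2]*8,p[3]*8]
    r=least_squares(f,[0,0,0,0],diff_step=1e-2,x_scale=[1,1,.02,.02])
    print("right mm",r.x[0].round(2),"up mm",r.x[1].round(2),"droop,roll deg",np.degrees(r.x[2:]).round(2),"res",r.fun.round(2),"dir",fwd.round(2))
if __name__=="__main__":
    fitl("scene0.npz",(.5503,-.265),.006,-.41,[288,289,290,291,292,293,294,295,301,302],[288,289,290,291,292,294,296,298,300,302])
    a=np.radians(28.39)
    fitl("scene7.npz",(.4871+.082*np.cos(a),-.0385+.082*np.sin(a)),.1301,a,range(216,233),[216,217,218,226,227,228])
E
python3 fitl.py
```

```text
right mm -0.01 up mm -1.15 droop,roll deg [-2.61  4.87] res [-0.06 -0.16  0.28  0.38  0.44  0.6   0.47  0.32 -3.11  0.41 -0.34 -0.18
 -0.14 -0.11  0.04  0.09  0.26  0.13  0.33  0.33 -0.37  0.68] dir [-0.53 -0.85]
right mm -0.0 up mm -0.45 droop,roll deg [ 3.46 -1.72] res [-0.72 -0.33 -0.2  -0.07 -0.19 -0.03 -0.03 -0.11  0.09  0.11 -0.09 -0.08
  0.08  0.24  0.15  0.21  0.42  0.58  0.43  0.12 -0.35 -0.29  0.01  0.48
 -0.24] dir [-0.53 -0.85]
```

```bash
sed -i 's/r=least_squares(f,.*/F=lambda q:f((q-1)*[1,1,.02,.02]); r=least_squares(F,[1,1,1,1.],diff_step=5e-2); r.x=(r.x-1)*[1,1,.02,.02]/; s/295,301,302/295,302/' fitl.py; python3 fitl.py
```

```text
right mm 0.18 up mm -0.01 droop,roll deg [-0.3   1.12] res [-0.17 -0.3   0.08  0.14  0.15  0.27  0.09 -0.09 -0.18 -0.15  0.   -0.
  0.    0.11  0.08  0.15 -0.07 -0.01 -0.14 -0.04  0.16] dir [-0.53 -0.85]
right mm -1.41 up mm -0.7 droop,roll deg [ 2.99 -0.79] res [-0.33 -0.06  0.01  0.06 -0.1   0.02  0.   -0.11  0.08  0.07 -0.13 -0.14
 -0.01  0.14  0.03  0.08  0.26  0.17  0.11 -0.13 -0.23 -0.15  0.19  0.42
 -0.11] dir [-0.53 -0.85]
```

Run:
```python
from h import *
def plane(src,c,z0,tol=.025):
    s=load(src);D=s["depth"]
    v,u=np.mgrid[:384,:512]; ok=D>0
    C=np.stack([(u-s["cx"])/s["fx"]*D,(v-s["cy"])/s["fy"]*D,D],-1)@s["R"].T+s["eye"]
    m=ok&(np.hypot(C[...,0]-c[0],C[...,1]-c[1])<.031)&(abs(C[...,2]-z0)<tol)
    p=C[m]; print(src,m.sum())
    if m.sum()>20:
        A=np.c_[p[:,:2]-c,np.ones(len(p))]; k=np.linalg.lstsq(A,p[:,2],rcond=None)[0]
        for _ in range(3):
            r=abs(A@k-p[:,2]);q=r<.004;k=np.linalg.lstsq(A[q],p[q,2],rcond=None)[0]
        print("slope deg",np.degrees(k[:2]).round(2),"z",k[2].round(4),"n",q.sum(),"rms",(A[q]@k-p[q,2]).std().round(4))
    return C
C=plane("scene0.npz",(.5503,-.265),.006)
plane("top0.npz",(.5503,-.265),.006)
C=plane("scene7.npz",(.5592,.0005),.130)
# tip depth, bench plane check
s=load("scene7.npz");D=s["depth"]
print("tip", C[192:198,200:209].round(3)[...,2])
print("bench z", np.median(C[200:204,270:280,2]))
C0=plane("scene0.npz",(.5584,.0013),.0485,.006)
```

```text
scene0.npz 154
slope deg [-0.17  0.27] z 0.0104 n 136 rms 0.002
top0.npz 212
slope deg [-0.47  0.03] z 0.0099 n 185 rms 0.0019
scene7.npz 180
slope deg [-0.18  0.03] z 0.1336 n 169 rms 0.0019
tip [[ 0.03   0.026 -0.004  0.002 -0.001 -0.005  0.001 -0.002  0.002]
 [ 0.029  0.03   0.029  0.002 -0.003  0.002  0.006  0.004  0.   ]
 [ 0.029  0.036  0.025  0.027  0.004  0.003  0.006 -0.006 -0.001]
 [ 0.033  0.029  0.021  0.005  0.135  0.128  0.131  0.001  0.007]
 [ 0.027  0.027  0.129  0.133  0.129  0.125  0.002 -0.004 -0.002]
 [ 0.132  0.132  0.132  0.128  0.127 -0.     0.003  0.     0.006]]
bench z 0.0005621742672102803
scene0.npz 154
slope deg [ 0.19 -1.17] z 0.0459 n 130 rms 0.0022
```

Run:
```python
from h import *
import glob
x,y,yaw=.5584,.0013,.1615
for pat in("scene","top"):
  Z=[];Y=[];X=[];L=[]
  for f in sorted(glob.glob(pat+"[0-9].npz")):
    s=load(f);D=s["depth"];v,u=np.mgrid[:384,:512]
    C=np.stack([(u-s["cx"])/s["fx"]*D,(v-s["cy"])/s["fy"]*D,D],-1)@s["R"].T+s["eye"]
    dx,dy=C[...,0]-x,C[...,1]-y
    sx=np.cos(yaw)*dx+np.sin(yaw)*dy; sy=-np.sin(yaw)*dx+np.cos(yaw)*dy
    m=(D>0)&(abs(sx)<.008)&(sy>.07)&(sy<.118)&(C[...,2]>.11)&(C[...,2]<.16)
    Z+=list(C[m][:,2]);Y+=list(sy[m]);X+=list(sx[m])
    if pat=="scene":
      q=(D>0)&(np.hypot(dx,dy)<.0175)&(abs(C[...,2]-.041)<.01); L.append((q.sum(),C[q][:,2].mean().round(4), dx[q].mean().round(4),dy[q].mean().round(4)))
  Z,Y,X=map(np.array,(Z,Y,X))
  print(pat,len(Z),"z med",np.median(Z).round(4),Z.mean().round(4),Z.std().round(4),"sx",X.mean().round(4),"sy min",np.sort(Y)[:5].round(3),"slope",np.polyfit(Y-.095,Z,1).round(4)); print(L)
```

```text
scene 219 z med 0.1297 0.1295 0.0023 sx 0.0004 sy min [0.077 0.077 0.078 0.079 0.079] slope [-0.0061  0.1295]
[(np.int64(55), np.float64(0.0423), np.float64(0.0016), np.float64(-0.0007)), (np.int64(55), np.float64(0.0425), np.float64(0.0015), np.float64(-0.0014)), (np.int64(55), np.float64(0.042), np.float64(0.0022), np.float64(-0.0012)), (np.int64(48), np.float64(0.0419), np.float64(0.0041), np.float64(0.0007)), (np.int64(52), np.float64(0.042), np.float64(0.002), np.float64(-0.0003)), (np.int64(49), np.float64(0.0415), np.float64(0.0016), np.float64(-0.0005)), (np.int64(52), np.float64(0.042), np.float64(0.0014), np.float64(-0.0004)), (np.int64(52), np.float64(0.0418), np.float64(0.0022), np.float64(-0.0015))]
top 104 z med 0.1302 0.1305 0.0023 sx 0.0001 sy min [0.081 0.081 0.081 0.081 0.081] slope [-0.0216  0.1306]
[]
```

```bash
sed -i 's/p\[2\]\*8,p\[3\]\*8/p[2]*800,p[3]*800/' fitl.py; python3 fitl.py; python3 go.py .4867 -.0376 .1277 118.6
python3 - <<'E'
from h import *
# membrane bright centroid u vs predicted, scene images
for f in("scene0","scene4","scene5","scene7"):
    s=load(f+".npz");g=s["image"][195:212,215:242].astype(float)
    m=(g[...,0]-g[...,2]*.5>85)&(g.mean(-1)>150); v,u=np.nonzero(m); print(f,m.sum(),u.mean()+215,v.mean()+195)
print(proj(s,[.5584,.0013,.041]),proj(s,[.5587,.0017,.041]))
E
```

```text
right mm 0.28 up mm 0.11 droop,roll deg [-0.  0.] res [-0.12 -0.28  0.09  0.15  0.16  0.26  0.07 -0.13 -0.25 -0.06  0.07  0.06
  0.05  0.14  0.08  0.12 -0.14 -0.11 -0.27 -0.    0.  ] dir [-0.53 -0.85]
right mm -2.28 up mm -0.8 droop,roll deg [0. 0.] res [-0.24 -0.01  0.03  0.07 -0.06  0.07  0.07 -0.02  0.18  0.2   0.    0.01
  0.18  0.34  0.25  0.28  0.44 -0.48 -0.43 -0.61 -0.31 -0.18  0.21  0.03
  0.01] dir [-0.53 -0.85]
now 14.775 [ 0.4871 -0.0384  0.1283] [-1.7999e+02  1.0000e-02  1.1840e+02] w 0.0134 F [ 0.08  0.24 -0.78] T [-0.028  0.025  0.062]
dx dy dz mm [0.9 0.  0.6] spin -0.2 j [ 0.65  0.37 -0.77  1.81  0.29  1.08  1.85]
scene0 43 226.67441860465115 202.74418604651163
scene4 52 227.09615384615384 202.90384615384616
scene5 49 227.0 202.83673469387756
scene7 51 227.0392156862745 202.9607843137255
[[227.39274497 203.89536656]] [[227.24017954 203.88774725]]
```

Call:
move_arm([
  {"dx":0.0005,"dy":-0.0005,"dz":0.0003,"spin":0,"grip":1},
  {"dx":0.0005,"dy":-0.0005,"dz":0.0006,"spin":0,"grip":1},
  {"dx":0.0005,"dy":-0.0005,"dz":0.0006,"spin":0,"grip":1},
  {"dx":0.0005,"dy":-0.0005,"dz":0.0006,"spin":0,"grip":1},
  {"dx":0.0005,"dy":-0.0005,"dz":0.0006,"spin":0,"grip":1},
  {"dx":0.0005,"dy":-0.0005,"dz":0.0006,"spin":0,"grip":1},
  {"dx":0.0005,"dy":-0.0005,"dz":0.0006,"spin":0,"grip":1},
  {"dx":0.0005,"dy":-0.0005,"dz":0.0006,"spin":0,"grip":1},
])

```text
time: 15.78
tool_pos: [0.4864, -0.0376, 0.1277]
tcp_rot: [-3.142, 0.0, 2.067]
wrist_force: [0.5, 0.1, -0.9]
grip_width: 0.0133
```

```bash
python3 go.py .4867 -.0376 .1277 118.6
python3 - <<'E'
from cell import bot
from h import *
d=bot.get_image("scene"); np.savez("scene8.npz",**d); s=load("scene8.npz");D=s["depth"]
v,u=np.mgrid[:384,:512]
C=np.stack([(u-s["cx"])/s["fx"]*D,(v-s["cy"])/s["fy"]*D,D],-1)@s["R"].T+s["eye"]
c=(.5592,.001)
m=(D>0)&(np.hypot(C[...,0]-c[0],C[...,1]-c[1])<.031)&(abs(C[...,2]-.13)<.02);p=C[m]
A=np.c_[p[:,:2]-c,np.ones(len(p))]
k=np.linalg.lstsq(A,p[:,2],rcond=None)[0]
q=abs(A@k-p[:,2])<.005;k=np.linalg.lstsq(A[q],p[q,2],rcond=None)[0]
print(np.degrees(k[:2]),k[2]-.0044)
crop(s,170,140,100,90,8,"pics/s8.png")
E
```

```text
now 15.775 [ 0.4864 -0.0376  0.1277] [-180.      0.    118.46] w 0.0133 F [ 0.46  0.12 -0.91] T [-0.002  0.016 -0.016]
dx dy dz mm [-0.1  0.3  0. ] spin -0.1 j [ 0.65  0.37 -0.77  1.81  0.29  1.08  1.85]
[-2.25417765 -0.07501709] 0.1285549024606426
```

View pics/s8.png

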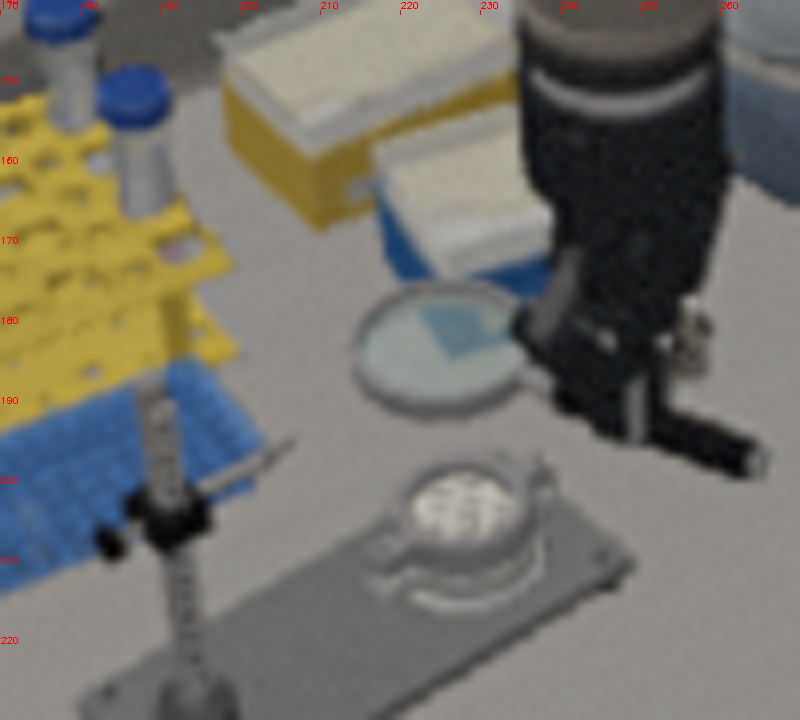

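```bash
cat > lvl.py <<'E'
from h import *
def lvl(s,c=(.5585,.0015),z0=.13):
    D=s["depth"];v,u=np.mgrid[:384,:512]
    C=np.stack([(u-s["cx"])/s["fx"]*D,(v-s["cy"])/s["fy"]*D,D],-1)@s["R"].T+s["eye"]
    # pixel-based selection (no bias): pixels whose ray at z0+.004 falls within 30 mm
    d=np.stack([(u-s["cx"])/s["fx"],(v-s["cy"])/s["fy"],np.ones(D.shape)],-1)@s["R"].T
    t=(z0+.004-s["eye"][2])/d[...,2]; H=s["eye"]+d*t[...,None]
    m=(D>0)&(np.hypot(H[...,0]-c[0],H[...,1]-c[1])<.028)&(abs(C[...,2]-z0)<.02)
    p=C[m];h=H[m];A=np.c_[h[:,:2]-c,np.ones(len(p))];q=np.ones(len(p),bool)
    for _ in range(3):
        k=np.linalg.lstsq(A[q],p[q,2],rcond=None)[0]; q=abs(A@k-p[:,2])<.007
    return np.r_[np.degrees(k[:2]),k[2]*1000,q.sum()].round(2)
E
python3 - <<'E'
from cell import bot
from lvl import *
print(lvl(load("scene0.npz"),(.5503,-.265),.006),lvl(load("scene7.npz"),(.5592,.0005)),lvl(load("scene8.npz")))
L=[]
for i in range(8):
    d=dict(bot.get_image("scene"));d["R"]=R.from_euler('xyz',d["rotation"]).as_matrix()
    L.append(lvl(d)); print(L[-1])
print(np.mean(L,0)); np.savez("scene9.npz",**{k:v for k,v in d.items() if k!="R"})
E
python3 go.py .4867 -.0376 .1277 118.6
```

```text
[ -0.48  -0.36  10.28 135.  ] [ 1.0300e+00 -1.5000e-01  1.3331e+02  1.6300e+02] [ -0.57  -0.28 133.   166.  ]
[3.000e-02 3.300e-01 1.329e+02 1.660e+02]
[  0.    -0.18 132.92 167.  ]
[ 2.500e-01 -7.000e-02  1.329e+02  1.670e+02]
[ -0.18  -0.3  132.73 165.  ]
[ -1.09  -0.26 133.09 167.  ]
[ 1.4000e+00 -8.0000e-02  1.3301e+02  1.6700e+02]
[  0.25   0.86 133.02 165.  ]
[  1.29  -0.35 132.76 167.  ]
[ 2.4375000e-01 -6.2500000e-03  1.3291625e+02  1.6637500e+02]
now 16.225 [ 0.4864 -0.0376  0.1277] [-180.     -0.    118.46] w 0.0141 F [-0.82 -0.61 -1.59] T [ 0.017  0.018 -0.048]
dx dy dz mm [-0.1  0.3 -0. ] spin -0.1 j [ 0.65  0.37 -0.77  1.81  0.29  1.08  1.85]
```

The lens is level to about 0.25° and its middle is at about 128.6 mm. It is steady, so I'm handing in the job.

```bash
python3 -c "
from cell import bot
print(bot.close_job())"
```

```text
the job is handed in; nothing more can be done
None
```

The job is handed in. The collar is locked, and the gripper is holding the lens level over the membrane at the pointer's height.

- **Collar:** I gripped it across the ring and turned it clockwise about 50°. At the end the resisting torque rose to about 1.1 N m, far above the 0.12 N m it takes to turn, so it is at its stop. Both camera views then showed the wings over the ears.
- **Lens level and height:** Nine depth pictures averaged about 0.25° of tilt, though single readings scattered by up to about 1.4°. The middle of the lens is at about 128.6 mm by depth and 129.5 mm by arm position. The pointer came out at 128–129.5 mm.
- **Lens centring:** It is within about 1–2 mm of the holder's axis. The arm hid the lens from the top camera, so this rests on the arm's position and the side view.
- **Disagreeing checks:** A fit to the lens outline first suggested about 3° of droop. I trusted the depth pictures and the matching height instead, because the same fit was already off by about 1° with the lens flat on the bench. The fingers closed to 13–14 mm on the 16 mm handle, but the handle did not visibly slip.
- **Pointer and other items:** The pointer did not move in the pictures. The arm passed clear of the other items, but I made no separate check that each was undisturbed. About 16 s of the 54 s were used.

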